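# Load the programming cassette and clamp it to the click

### The job

Back the cassette's torque handle off (anticlockwise from above) until the steel gate bar is up, then slide every loose display board on the bench, screen up and either end first, fully home into a bay of its own. Then tighten the handle clockwise until the gate is down and the handle gives way at its preset torque, stop there without forcing it on to the end of its give, let it go, and press the white start button. Leave the other things on the bench where they are.

Things in the scene. Friction and masses are not known exactly. Their poses are not given: they have to be found in the camera images.
- cassette: Fixed aluminium programming cassette, may stand turned; base plate 200 x 196 x 8 mm, x = -105 to +95 mm, y = -98 to +98 mm of its frame. Origin on the bench; x: direction in which boards slide in, y left, z up. Plate top (z = 8 mm) is the floor of three bays side by side, 58 mm apart in y, parted by grey dividers.
- tray (a point): Middle of the bare landing tray on the plate in front of the bays: cassette x = -75, y = 0, z = 8 mm. The tray is flat and open from x = -105 to -43 mm over the whole width.
- slot_mouth (a point): Middle bay's mouth: x = -24, y = 0, z = 8 mm. Each bay is a straight slot 40 mm wide, 8 mm high, from here to the back stop at x = +42 mm; lips (top at z = 20 mm) reach 3 mm over each long edge of a board. In front of it the divider noses taper, widening the mouth to 52 mm at x = -43 mm.
- gate_bar (a joint): Descent of the steel gate bar, m: 0 up, 0.014 down, driven by the clamp screw. Its cross bar lies over the bays (x = -11 to +3 mm, top 10 mm above the lips when down). Each bay has a 7 mm wide tab, 11 to 18 mm left of the bay's middle, x = -39 to -33 mm, its bottom 2 mm above the bay floor when down, 16 mm when up.
- gate_tab (a point): Middle of the underside of the middle bay's tab (moves with the gate). Down, the tab stands 3 mm behind a board that is home. On a board not home it lands on top and jams. Up, boards pass beneath it, and fingers that push a board's outer edge in pass to the right of it.
- bay_0 (a point): Where the middle of a board's underside is when fully home against the back stop in the right-hand bay: cassette x = 6, y = -58 mm, on the bay floor; axes as the cassette's. The board's outer edge is then at x = -30 mm.
- bay_1 (a point): The same for the middle bay.
- bay_2 (a point): The same for the left-hand bay (y = +58 mm).
- handle_grip (a point): Middle of the black bar handle on the clamp screw (cassette x = 75, y = 0, 80 mm above the bench). The bar is 58 mm long (this point's x), 13 mm thick (y), from 15 mm below to 11 mm above the point; it turns about the vertical through the point. 9 mm under the bar is a steel collar, 30 mm wide. Nothing stands beside the bar at its height.
- clamp_screw (a joint): Angle of the clamp screw, rad, growing clockwise seen from above: about 0 (stop at -0.1) gate fully up, 2.6 (stop) fully down, 5.4 mm of gate per rad; stays where it is left; running torque about 0.03 N m. Starts between 1.6 and 2.3. Gate clear of boards below about 1.3; counted as up below 0.7, as down above 2.5.
- clamp_handle (a joint): Give of the handle relative to the screw, rad: 0 while both turn as one. Clockwise above 0.2 N m (screw at its stop, or gate jammed) the handle gives way at nearly constant torque (0.2 to 0.29 N m) up to a hard end at 0.9, and springs back to 0 when let go. Over 0.12 is the click wanted; over 0.75 is overtightened and fails. Anticlockwise it is rigid.
- start_button (a joint): Travel of the white start button, m: 0 released, 0.006 fully down (4 N), springs back; over 0.004 counts as pressed.
- start_button_top (a point): Middle of the top of the round white start button, 22 mm in diameter, at cassette x = 75, y = 68 mm on the plate; pressed straight down.
- board_0: Bare display board with a black screen, box 38 x 72 x 6 mm, about 40 g, origin at the middle of its underside; x across (38 mm), y along (72 mm), z up out of the screen. Take it by its long edges, 38 mm apart. Two or three of the three boards are present, lying flat on the bench to the right of the cassette.
- board_1: Bare display board with a black screen, box 38 x 72 x 6 mm, about 40 g, origin at the middle of its underside; x across (38 mm), y along (72 mm), z up out of the screen. Take it by its long edges, 38 mm apart. Two or three of the three boards are present, lying flat on the bench to the right of the cassette.
- board_2: Bare display board with a black screen, box 38 x 72 x 6 mm, about 40 g, origin at the middle of its underside; x across (38 mm), y along (72 mm), z up out of the screen. Take it by its long edges, 38 mm apart. Two or three of the three boards are present, lying flat on the bench to the right of the cassette.
- tape_brown: Bystander: roll of brown tape, 72 mm diameter, 22 mm high, origin under its middle.
- marker_black: Bystander: black marker, 136 mm long (along y), origin under its middle.
- screw_dish: Bystander: small round dish of screws, 66 mm diameter, 18 mm high, origin under its middle.
- flux_bottle: Bystander: small yellow bottle, 38 mm diameter, 99 mm high, origin under its middle.
Not all that is in view belongs to the job. Leave any red or turquoise look-alike of the board_0 alone.

How it is judged (in metres and radians):
On the way, in this order (a step that is already met when the one before it is completed fails the run):
1. the clamp screw is backed off and the gate bar is up (value of joint clamp_screw below 0.7 rad), for 0.2 s.
2. every board present is fully home in a bay of its own ((horizontal distance between board_0 and bay_0 below 0.004 m or horizontal distance between board_0 and bay_1 below 0.004 m or horizontal distance between board_0 and bay_2 below 0.004 m) and z of each of board_0, board_1, board_2 in the frame of cassette below 0.0115 m and angle between the y axis of each of board_0, board_1, board_2 and the x axis of cassette, either way round below 0.08 rad and (horizontal distance between board_1 and bay_0 below 0.004 m or horizontal distance between board_1 and bay_1 below 0.004 m or horizontal distance between board_1 and bay_2 below 0.004 m) and (horizontal distance between board_2 and bay_0 below 0.004 m or horizontal distance between board_2 and bay_1 below 0.004 m or horizontal distance between board_2 and bay_2 below 0.004 m)), for 0.2 s.
3. the gate is fully down and the handle has given way at its torque (all of step 2 and value of joint clamp_screw above 2.5 rad and value of joint clamp_handle above 0.12 rad), for 0.05 s.
4. the handle is let go and the start button pressed (value of joint clamp_screw above 2.5 rad and value of joint clamp_handle below 0.1 rad and value of joint start_button above 0.004 m), for 0.02 s.
At the end, for the whole second after the job is handed in: Every board present lies flat within 4 mm of a bay's home position, lined up with it; the clamp screw is past 2.5 rad (gate down), the handle has sprung back (under 0.1 rad) and the start button is up again (all of step 2 and value of joint clamp_screw above 2.5 rad and value of joint clamp_handle below 0.1 rad and value of joint start_button below 0.002 m); the robot touches nothing.
It fails at once if the handle is forced on past its give (over 0.75 rad) (value of joint clamp_handle above 0.75 rad).
It fails at once if the tape_brown is shifted by more than 3 cm (distance of tape_brown from where it was at the start of the episode above 0.03 m).
It fails at once if the marker_black is shifted by more than 3 cm (distance of marker_black from where it was at the start of the episode above 0.03 m).
It fails at once if the screw_dish is shifted by more than 3 cm (distance of screw_dish from where it was at the start of the episode above 0.03 m).
It fails at once if the flux_bottle is shifted by more than 3 cm (distance of flux_bottle from where it was at the start of the episode above 0.03 m).
Of board_0, board_1, board_2 only 2 to 3 are there at a start; the rules pass over those that are not, and their reading is None.
At some moment in a run one of board_0, board_1, board_2 may be knocked a few centimetres aside while the robot is not near it.
Once in a run the grip may slacken for a moment while it holds something.
It also fails if it takes over 210 s, if anything falls off the work surface, if the arm or the gripper's body presses on something with over 40 N, if the wrist force passes 120 N, or if a joint passes its speed limit or range.

### The arm

A 6-joint arm with a two-finger parallel gripper is mounted at the origin on a cart in front of the work surface, level with it; the furniture and walls round the work are solid. World frame = base frame: x ahead of the robot, y to its left, z up, the work surface at z = 0. Lengths are in mm, angles in rad, forces in N, time in s.
With the tool pointing down it reaches from about 300 to 775 mm from the base axis. Payload 14.6 kg.
Tool frame: the origin (TCP) lies at the centre of the arm's flange, where the gripper is bolted on; the fingertips stand 199 mm ahead of it and the grasp point (between the pads) lies 180 mm ahead of it; z points along the fingers, y is the line along which they close (so a half turn about z gives the same grasp; the last joint's range is limited). The gripper opens to 94 mm and grips with 3 to 60 N. Pads are 16 mm wide; open, the fingers measure 119 mm over their backs; the gripper's body (75 mm by 177 mm) begins 78 mm behind the grasp point.
Start: joints at [-1.259, 0.3, 1.521, -0, 1.321, -0.067], TCP at [203.386, -511.004, 404.646] pointing down, gripper open.
Joint ranges: [-3.03, 3.03], [-0.79, 2.21], [0.23, 2.52], [-1.04, 4.18], [0, 3.07], [-2.55, 2.55]. Speed limits (rad/s): [2.22, 2.22, 2.57, 3.14, 3.14, 3.14].

### API

Orientations are given as [roll, pitch, yaw] about the fixed x, y, z axes, in that order (R = Rz(yaw) Ry(pitch) Rx(roll)).
In Python, from cell import manip, optics, workorder gives the robot as it stands.
- The arm moves only by the tool step_arm, never from a script. Its argument "increments" is a list that holds one entry, the list of rows, each a list of 7 numbers: the turn, a rotation vector about the tool's x, y, z as a fraction of full scale, then the shift along the tool's x, y, z as a fraction of full scale, then the closure, from -1 (fully open) to 1 (shut). In form: [[[wx, wy, wz, tx, ty, tz, fingers], ...]]. A call has 1 to 5 rows; each row shifts and turns the commanded pose from where the row before left it, along the tool's axes as they then stand; what a row does not reach is not made up. Full scale, the value 1, is 40 mm for a shift and 45 degrees for a turn. A row lasts 1/10 s, in which the tool goes at most 50 mm and 8.59 degrees, less where a joint would pass 70% of its speed; a pose out of reach is approached as far as the arm can. A call with a number of a shift or a turn outside -1 to 1 is refused whole. A call with a gripper value outside its range is refused whole. The fingers move at their own pace and stop on an object; "newtons" is the grip in N (left out, the last holds). Time passes only in rows, so rows that do not move let the fingers close. It gives the time, the measured TCP pose, the force, the opening and the grip force at its end, in the units of the state.
- manip.read_state(): the state, without advancing time (a new reading comes with each control period).
- optics.camera(name): name is "scene" or "top" or "wrist"; returns a dict with "frame" (480x640x3 uint8, red, green, blue), "range_z" (480x640 float32, mm along the optical axis (not along the pixel's ray), 0 where there is no reading), "mtx" (3x3 intrinsics, pixels), "cam_to_world" (4x4, takes a point from camera to world coordinates). Camera axes: x right, y down, z forward; pixel columns grow to the right and rows downward; lengths in mm; the calibration is good to about 2 mm. A picture is of the moment at which its call begins.
- workorder.sign_off(): hands the job in; it is judged then, once.
The state is a dict: "clock": time; "joints": joint angles; "qd": joint speeds; "effort": joint torques, N m; "eef_pos": TCP position; "eef_rot": TCP orientation; "wrist_force": force on the tool from outside, world axes, zero at the start; "moment": the same for the moment, N m; "finger_gap": finger opening in mm; "finger_force": force on a finger pad.
Only numpy, scipy, OpenCV 4.12 (cv2) and the standard library are available. Lean on these libraries where they do the work, as an engineer would, in place of code of your own. Each camera call takes 0.05 s, during which the arm holds its last target. There are 200 camera calls.

## Working session

There is one attempt and no reset: what is moved stays moved. The work goes in short steps, Python scripts to look and compute and a tool call to move; the robot and the scene stay as the last step left them, time stands still between calls to the robot, and variables do not carry over. Pictures are saved under pics/ and viewed, at most 14 in all, crops included, and the job is handed in when it is done.

Besides the shell and the picture viewer there is one more tool, called after "Call:" as name(argument=value, ...), one argument or row to a line, values as JSON. step_arm: Moves the arm, as the interface text tells. Its arguments: {"type":"object","properties":{"increments":{"type":"array","items":{"type":"array","items":{"type":"array","items":{"type":"number"}}}},"newtons":{"type":"number"}},"required":["increments"]}

```bash
mkdir -p pics; ls; python3 - <<'E'
from cell import manip, optics
import cv2,numpy as np
print(manip.read_state())
for n in ("scene","top"):
    c=optics.camera(n); cv2.imwrite(f"pics/{n}0.png",c["frame"][:,:,::-1]); np.savez(f"{n}0.npz",**c)
    print(n,c["mtx"].tolist(),c["cam_to_world"].round(3).tolist())
E
```

```text
pics
{'clock': 0.0, 'joints': array([-1.25862645e+00,  3.00480605e-01,  1.52160407e+00, -3.03589563e-05,
        1.32065822e+00, -6.65842698e-02]), 'qd': array([-1.32169221e-04,  3.83163247e-04, -1.73002283e-05, -2.12400230e-03,
        1.96884918e-03, -4.27312381e-04]), 'effort': array([-1.03034567e-03, -5.31807625e+01, -3.52737200e+01,  7.06864544e-02,
        2.42740806e-02, -8.43264411e-05]), 'eef_pos': array([ 203.36288819, -510.98628018,  404.07124745]), 'eef_rot': array([-3.14044300e+00, -4.71913333e-05,  3.78761653e-01]), 'wrist_force': array([-0.25186351,  0.31546101, -0.43880948]), 'moment': array([0.01443393, 0.00552691, 0.04557559]), 'finger_force': 0.0, 'finger_gap': 94.15341081426449}
scene [[434.5330950402608, 0.0, 320.0778215793551], [0.0, 434.5330950402608, 241.9656118750662], [0.0, 0.0, 1.0]] [[-0.876, -0.285, 0.389, 177.836], [-0.482, 0.481, -0.732, 743.899], [0.021, -0.829, -0.559, 654.162], [0.0, 0.0, 0.0, 1.0]]
top [[556.7212966645731, 0.0, 316.8302539488019], [0.0, 556.7212966645731, 231.5509041878369], [0.0, 0.0, 1.0]] [[0.004, -0.993, 0.114, 413.54], [-1.0, -0.003, 0.006, -8.211], [-0.006, -0.115, -0.993, 1303.031], [0.0, 0.0, 0.0, 1.0]]
```

View pics/top0.png

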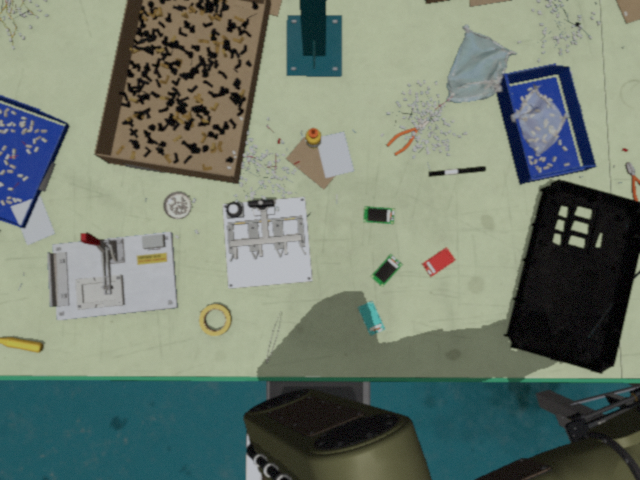

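View pics/scene0.png

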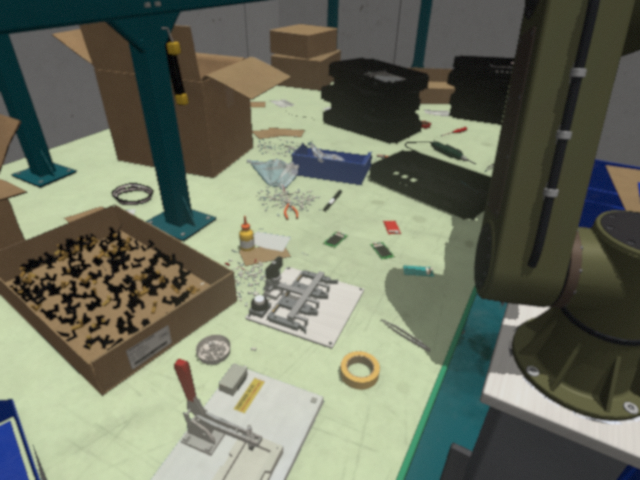

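Top view: the cassette is at about (268,243). Board candidates are the black-screened boards at (379,215) and (386,269). The look-alikes are red (438,262) and turquoise (372,316). The bystanders are the marker (457,171), bottle (313,137), dish (178,205) and tape (215,319). I choose the two dark-screened ones.

```bash
cat > h.py <<'E'
import numpy as np, cv2
from scipy.spatial.transform import Rotation as R
def ray(c,uv):
    uv=np.atleast_2d(uv).astype(float); d=np.c_[uv,np.ones(len(uv))]@np.linalg.inv(c["mtx"]).T
    T=c["cam_to_world"]; return T[:3,3], d@T[:3,:3].T
def plane(c,uv,z):
    o,d=ray(c,uv); return o+d*((z-o[2])/d[:,2])[:,None]
def proj(c,P):
    T=np.linalg.inv(c["cam_to_world"]); q=np.atleast_2d(P)@T[:3,:3].T+T[:3,3]; q=q@c["mtx"].T
    return q[:,:2]/q[:,2:]
def depthpts(c):
    z=c["range_z"]; v,u=np.indices(z.shape); o,d=ray(c,np.c_[u.ravel(),v.ravel()])
    P=o+d*z.reshape(-1,1); P[z.ravel()==0]=np.nan; return P.reshape(*z.shape,3)
def rects(mask,amin):
    cs,_=cv2.findContours(mask.astype(np.uint8),cv2.RETR_EXTERNAL,cv2.CHAIN_APPROX_NONE)
    return [cv2.minAreaRect(k) for k in cs if cv2.contourArea(k)>amin]
def rc(c,r,z):
    P=plane(c,cv2.boxPoints(r),z); m=P.mean(0); a,b=P[1]-P[0],P[2]-P[1]
    l=a if np.hypot(*a[:2])>np.hypot(*b[:2]) else b
    return m.round(1), np.linalg.norm(a).round(1),np.linalg.norm(b).round(1), round(float(np.arctan2(l[1],l[0])),4)
def tri(c1,u1,c2,u2):
    o1,d1=ray(c1,u1);o2,d2=ray(c2,u2); s=np.linalg.lstsq(np.c_[d1[0],-d2[0]],o2-o1,rcond=None)[0]
    a,b=o1+s[0]*d1[0],o2+s[1]*d2[0]; return (a+b)/2,np.linalg.norm(a-b)
E
python3 - <<'E'
from h import *
c=dict(np.load("top0.npz")); s=dict(np.load("scene0.npz"))
f=c["frame"].astype(int); hsv=cv2.cvtColor(c["frame"],cv2.COLOR_RGB2HSV)
P=depthpts(c)
m=np.zeros(f.shape[:2],bool); m[185:300,350:410]=1
dark=(f.max(2)<110)&m
green=(hsv[...,1]>60)&m|dark
for r in rects(dark,60): print("dark",r,rc(c,r,6))
for r in rects(green,60): print("all",r,rc(c,r,6))
for uv in [(379,215),(386,269)]: print(P[uv[1],uv[0]])
w=(f.min(2)>170)&((f.max(2)-f.min(2))<25); m[:]=0; m[185:300,215:325]=1
for r in rects(cv2.morphologyEx((w&m).astype(np.uint8),cv2.MORPH_CLOSE,np.ones((5,5))),500): print("plate",r,rc(c,r,8))
for y in range(195,290,6): print(y,P[y,222:318:6,2].round(0))
im=c["frame"][185:335,210:460,::-1]; cv2.imwrite("pics/topcrop.png",cv2.resize(im,None,fx=3.2,fy=3.2,interpolation=cv2.INTER_CUBIC))
E
```

```text
dark ((357.0, 295.5), (7.0, 14.0), 90.0) (array([414.4, -93.6,   6. ]), np.float64(32.4), np.float64(16.1), -1.5667)
dark ((384.75006103515625, 271.7500305175781), (13.435029029846191, 19.79899024963379), 45.0) (array([ 469.5, -158.3,    6. ]), np.float64(46.3), np.float64(31.0), -0.7879)
dark ((376.5329895019531, 214.53805541992188), (19.80668067932129, 13.964422225952148), 4.085616588592529) (array([ 603.8, -140.3,    6. ]), np.float64(33.2), np.float64(46.6), -1.6399)
all ((357.0, 295.5), (7.0, 14.0), 90.0) (array([414.4, -93.6,   6. ]), np.float64(32.4), np.float64(16.1), -1.5667)
all ((386.0075378417969, 270.173583984375), (16.585968017578125, 30.837614059448242), 42.51044845581055) (array([ 473.3, -161.3,    6. ]), np.float64(72.2), np.float64(38.3), -0.7448)
all ((378.3045654296875, 214.7360382080078), (30.493738174438477, 16.10183334350586), 4.085616588592529) (array([ 603.4, -144.5,    6. ]), np.float64(38.3), np.float64(71.7), -1.6399)
[ 603.08577987 -146.39111195    3.37381266]
[ 475.87732568 -161.20370933    6.62703055]
plate ((266.1016540527344, 242.2687530517578), (84.1
[... 551 characters left out ...]

231 [-2. 15.  9.  5.  9. 22.  9. 38.  4. 25. 19.  4.  8. 20.  8.  2.]
237 [-1. 17. 10.  6.  9. 20. 21. 40. 33. 36. 35. 36. 34. 31.  4.  0.]
243 [-0. 15. 33. 36. 37. 35. 34. 36. 30. 19. 17. 12.  7. 15. 11. -4.]
249 [ 3. 23. 33.  6. 12. 19. 35.  3.  8. 21. 18.  7.  6.  6.  6. -0.]
255 [ 4. 12. 38.  3.  8. 17. 14.  9. 12.  8.  9.  5. 10.  8.  9.  2.]
261 [-4.  5.  4.  6.  5.  6.  4. 12.  7.  6.  9. 10.  8.  8.  4. -1.]
267 [ 2.  8. 14. 13.  4. 15.  4. 10.  3.  7.  9.  7.  4. 10.  4.  0.]
273 [-4. 11. 10.  5.  8.  3.  5.  6.  8.  9.  7.  9.  6.  9.  8.  1.]
279 [-0.  7.  9.  4. 11.  8.  6.  5.  6. 12.  8.  8.  7.  7.  3.  3.]
285 [ 1. 14.  5. 13.  6. 12.  3.  7. -6.  1. -2. -2. -2. -4.  3. -1.]
```

View pics/topcrop.png

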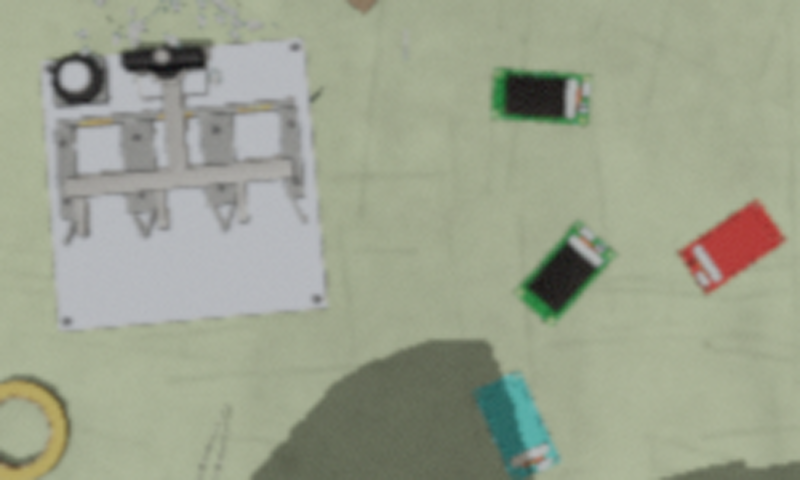

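The crop shows two green boards with black screens, at crop px (541,96) and (568,272), and both are real. The red one (732,247) and turquoise one (515,425) are look-alikes. The cassette is turned about +0.09 rad, with its handle at (165,57) and button at (78,77). Next I plan the approach above the handle.

```bash
cat >> h.py <<'E'
def plan(xyz,yaw,n=None,start=None):
    """rows (wz,tx,ty,tz) to go straight to tool-down pose; prints them"""
    from cell import manip
    st=manip.read_state(); p,y=(st["eef_pos"],st["eef_rot"][2]) if start is None else start
    p=np.array(p,float); d=np.array(xyz,float)-p; dy=(yaw-y+np.pi)%(2*np.pi)-np.pi
    n=n or int(max(np.ceil(np.linalg.norm(d)/40),np.ceil(abs(dy)/.148),1))
    print("from",p.round(1),round(y,3),"to",xyz,round(yaw,3),"q6 end",round(np.arctan2(xyz[1],xyz[0])+1.571-yaw,2),"rows",n)
    for i in range(n):
        a=y+dy*i/n; e=d/n/40; c,s=np.cos(a),np.sin(a)
        print([0,0]+[round(float(v),3) for v in (-dy/n/np.radians(45),e[0]*c+e[1]*s,e[0]*s-e[1]*c,-e[2])])
E
python3 - <<'E'
from h import *
plan([570,120,420],1.66)
E
```

```text
from [ 203.4 -511.   404.2] 0.379 to [570, 120, 420] 1.66 q6 end 0.12 rows 19
[0, 0, -0.086, 0.755, -0.593, -0.021]
[0, 0, -0.086, 0.793, -0.541, -0.021]
[0, 0, -0.086, 0.828, -0.486, -0.021]
[0, 0, -0.086, 0.859, -0.429, -0.021]
[0, 0, -0.086, 0.886, -0.37, -0.021]
[0, 0, -0.086, 0.909, -0.31, -0.021]
[0, 0, -0.086, 0.928, -0.248, -0.021]
[0, 0, -0.086, 0.942, -0.185, -0.021]
[0, 0, -0.086, 0.953, -0.121, -0.021]
[0, 0, -0.086, 0.959, -0.056, -0.021]
[0, 0, -0.086, 0.96, 0.008, -0.021]
[0, 0, -0.086, 0.957, 0.073, -0.021]
[0, 0, -0.086, 0.95, 0.137, -0.021]
[0, 0, -0.086, 0.939, 0.201, -0.021]
[0, 0, -0.086, 0.923, 0.264, -0.021]
[0, 0, -0.086, 0.903, 0.325, -0.021]
[0, 0, -0.086, 0.879, 0.386, -0.021]
[0, 0, -0.086, 0.851, 0.444, -0.021]
[0, 0, -0.086, 0.82, 0.5, -0.021]
```

Call:
step_arm(
  increments=[
    [[0,0,-0.086,0.755,-0.593,-0.02,-1],[0,0,-0.086,0.793,-0.541,-0.02,-1],[0,0,-0.086,0.828,-0.486,-0.02,-1],[0,0,-0.086,0.859,-0.429,-0.02,-1],[0,0,-0.086,0.886,-0.37,-0.02,-1]],
  ],
)

```text
clock: 0.6
eef_pos: [300.2, -343.5, 408.5]
eef_rot: [-3.141, -0.0, 0.719]
wrist_force: [0.9, -0.4, -0.5]
finger_gap: 93.9
finger_force: 0.0
```

Call:
step_arm(
  increments=[
    [[0,0,-0.086,0.909,-0.31,-0.02,-1],[0,0,-0.086,0.928,-0.248,-0.02,-1],[0,0,-0.086,0.942,-0.185,-0.02,-1],[0,0,-0.086,0.953,-0.121,-0.02,-1],[0,0,-0.086,0.959,-0.056,-0.02,-1]],
  ],
)

```text
clock: 1.1
eef_pos: [396.6, -177.3, 412.6]
eef_rot: [-3.141, -0.0, 1.057]
wrist_force: [0.5, -1.0, 0.5]
finger_gap: 93.9
finger_force: 0.0
```

Call:
step_arm(
  increments=[
    [[0,0,-0.086,0.96,0.008,-0.02,-1],[0,0,-0.086,0.957,0.073,-0.02,-1],[0,0,-0.086,0.95,0.137,-0.02,-1],[0,0,-0.086,0.939,0.2,-0.02,-1],[0,0,-0.086,0.923,0.264,-0.02,-1]],
  ],
)

```text
clock: 1.6
eef_pos: [492.9, -11.0, 416.5]
eef_rot: [-3.141, 0.0, 1.395]
wrist_force: [1.0, 0.0, 0.4]
finger_gap: 93.9
finger_force: 0.0
```

Call:
step_arm(
  increments=[
    [[0,0,-0.086,0.903,0.325,-0.02,-1],[0,0,-0.086,0.879,0.386,-0.02,-1],[0,0,-0.086,0.851,0.444,-0.02,-1],[0,0,-0.086,0.82,0.5,-0.02,-1],[0,0,0,0,0,0,-1]],
  ],
)

```text
clock: 2.1
eef_pos: [570.3, 123.5, 418.8]
eef_rot: [-3.141, -0.0, 1.668]
wrist_force: [0.0, -0.1, -0.0]
finger_gap: 94.0
finger_force: 0.0
```

```bash
python3 - <<'E'
from h import *
from cell import optics
c=optics.camera("wrist"); np.savez("w1.npz",**c); cv2.imwrite("pics/w1.png",c["frame"][:,:,::-1])
print(c["mtx"].tolist(),c["cam_to_world"].round(3).tolist())
E
```

```text
[[430.7592833348108, 0.0, 318.2941967038703], [0.0, 430.7592833348108, 239.50677097414766], [0.0, 0.0, 1.0]] [[0.995, 0.094, 0.022, 562.09], [0.096, -0.965, -0.243, 192.802], [-0.001, 0.244, -0.97, 399.82], [0.0, 0.0, 0.0, 1.0]]
```

View pics/w1.png

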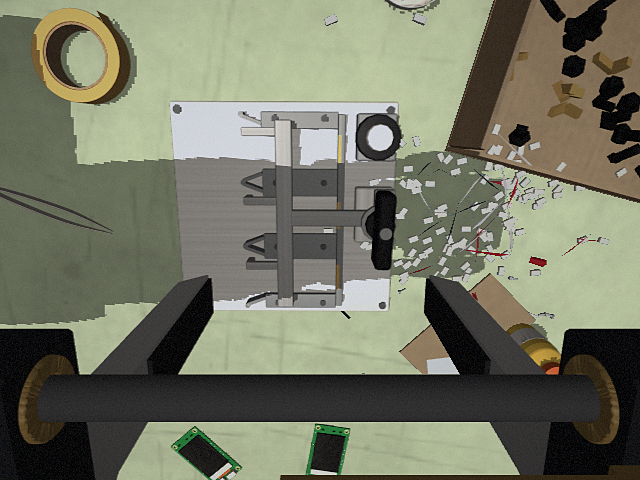

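The wrist view shows the plate corners at about (169,102), (398,102) and (391,310). The handle bar is at (383,230), the button at (378,136), and the boards are at the bottom, (207,453) and (328,450).

```bash
python3 - <<'E'
from h import *
c=dict(np.load("w1.npz")); t=dict(np.load("top0.npz"))
f=c["frame"].astype(int)
m=np.zeros(f.shape[:2],bool); m[185:275,368:400]=1
d=cv2.morphologyEx(((f.max(2)<45)&m).astype(np.uint8),cv2.MORPH_OPEN,np.ones((5,5)))
for r in rects(d,200): print("bar",r,rc(c,r,91))
P=depthpts(c); 
k=(d>0); print("bar depth z",np.nanpercentile(P[...,2][k],[10,50,90]).round(1))
b=P[k]; b=b[b[:,2]>84]; print("bar pts mean",b.mean(0).round(1)); 
r=cv2.minAreaRect(b[:,:2].astype(np.float32)); print("bar world rect",r)
print("corners",plane(c,[(169.5,102),(398,101.5),(390.5,310)],8).round(1))
# screws dots in the plate corners
print("dots",plane(c,[(178,109.5),(393,109),(382,305)],8).round(1))
# plate centre lines from depth/top
g=cv2.HoughCircles(cv2.cvtColor(c["frame"],cv2.COLOR_RGB2GRAY)[110:165,350:410],cv2.HOUGH_GRADIENT,1,10,param1=80,param2=12,minRadius=8,maxRadius=26); print(g)
kk=P[126:147,368:390,:].reshape(-1,3); print("button depth",np.nanmedian(kk,0).round(1))
g2=P[130:290,278:290,2]; print("gate top z",np.nanmedian(g2), "lip z",np.nanmedian(P[180:190,300:330,2]),"plate",np.nanmedian(P[110:150,190:230,2]),"bench",np.nanmedian(P[380:400,230:420,2]))
E
```

```text
bar ((380.5846252441406, 229.4769287109375), (26.625608444213867, 79.32212829589844), 3.1798300743103027) (array([614.1, 126.8,  91. ]), np.float64(59.7), np.float64(19.2), 1.6407)
bar depth z [69.8 91.1 92.5]
bar pts mean [616.7 127.   91.2]
bar world rect ((617.6798095703125, 125.75778198242188), (12.878552436828613, 57.56277847290039), 3.199946403503418)
corners [[430.6 204.9   8. ]
 [628.1 224.4   8. ]
 [648.2  30.8   8. ]]
dots [[438.1 199.3   8. ]
 [624.6 217.8   8. ]
 [639.3  35.2   8. ]]
[[[28.5 27.5 23.2]
  [37.5 32.5 16.6]]]
button depth [609.9 193.7  44.8]
gate top z 36.25656526815379 lip z 21.04776229857893 plate 8.919979472911734 bench 334.1886800574095
```

```bash
python3 - <<'E'
from h import *
plan([618.2,125.8,340],1.632); plan([618.2,125.8,261],1.632,start=([618.2,125.8,340],1.632))
E
```

```text
from [569.7 121.8 418.9] 1.665 to [618.2, 125.8, 340] 1.632 q6 end 0.14 rows 3
[0, 0, 0.014, -0.005, 0.406, 0.657]
[0, 0, 0.014, -0.0, 0.406, 0.657]
[0, 0, 0.014, 0.004, 0.406, 0.657]
from [618.2 125.8 340. ] 1.632 to [618.2, 125.8, 261] 1.632 q6 end 0.14 rows 2
[0, 0, -0.0, 0.0, 0.0, 0.988]
[0, 0, -0.0, 0.0, 0.0, 0.988]
```

Call:
step_arm(
  increments=[
    [[0,0,0.014,-0.005,0.406,0.657,-1],[0,0,0.014,0,0.406,0.657,-1],[0,0,0.014,0.004,0.406,0.657,-1],[0,0,0,0,0,0,-1],[0,0,0,0,0,0,-1]],
  ],
)

```text
clock: 2.65
eef_pos: [617.5, 123.5, 341.3]
eef_rot: [-3.141, 0.0, 1.628]
wrist_force: [0.1, -0.6, 0.8]
finger_gap: 94.0
finger_force: 0.0
```

Call:
step_arm(
  increments=[
    [[0,0,0,0,0,0.5,-1],[0,0,0,0,0,0.5,-1],[0,0,0,0,0,0.5,-1],[0,0,0,0,0,0.5,-1],[0,0,0,0,0,0,-1]],
  ],
)

```text
clock: 3.15
eef_pos: [617.1, 123.8, 260.6]
eef_rot: [-3.14, 0.0, 1.629]
wrist_force: [0.2, 0.1, 0.4]
finger_gap: 94.6
finger_force: 0.0
```

Call:
step_arm(
  increments=[
    [[0,0,0,0,0,0,1],[0,0,0,0,0,0,1],[0,0,0,0,0,0,1],[0,0,0,0,0,0,1],[0,0,0,0,0,0,1]],
  ],
  newtons=20,
)

```text
clock: 3.65
eef_pos: [617.8, 124.2, 261.4]
eef_rot: [3.141, -0.0, 1.629]
wrist_force: [-0.1, 0.0, -0.3]
finger_gap: 57.5
finger_force: 0.0
```

Call:
step_arm(
  increments=[
    [[0,0,0,0,0,0,1],[0,0,0,0,0,0,1],[0,0,0,0,0,0,1],[0,0,0,0,0,0,1],[0,0,0,0,0,0,1]],
  ],
)

```text
clock: 4.15
eef_pos: [618.4, 124.2, 261.2]
eef_rot: [3.138, -0.0, 1.629]
wrist_force: [10.5, 0.8, -3.5]
finger_gap: 22.4
finger_force: 20.0
```

Call:
step_arm(
  increments=[
    [[0,0,0,0,0,0,1],[0,0,0,0,0,0,1],[0,0,0,0,0,0,1],[0,0,0,0,0,0,1],[0,0,0,0,0,0,1]],
  ],
)

```text
clock: 4.65
eef_pos: [618.4, 124.2, 261.3]
eef_rot: [3.138, -0.0, 1.629]
wrist_force: [10.1, 1.3, -4.2]
finger_gap: 22.8
finger_force: 20.0
```

```bash
python3 - <<'E'
from cell import manip
s=manip.read_state(); print(s["moment"],s["wrist_force"],s["eef_pos"],s["finger_gap"])
E
```

```text
[ 0.14611349 -1.94492577  0.02889107] [10.06796393  1.27322689 -4.23642528] [618.43767339 124.18721799 261.26103045] 22.812927678896934
```

```bash
python3 - <<'E'
from h import *
from cell import optics
c=optics.camera("wrist"); s=optics.camera("scene"); np.savez("w2.npz",**c)
a=cv2.resize(c["frame"],(560,420))[:, :, ::-1]
b=cv2.resize(s["frame"][200:350,215:395],None,fx=3,fy=3,interpolation=cv2.INTER_CUBIC)[:,:,::-1][:,:]
b=cv2.resize(b,(240,200))
cv2.imwrite("pics/w2.png",c["frame"][:,:,::-1]); 
P=depthpts(c); print(proj(c,[[618,124,91],[618,155,91]]))
E
```

```text
[[319.39267905 320.84058861]
 [324.39800843 241.95618137]]
```

View pics/w2.png

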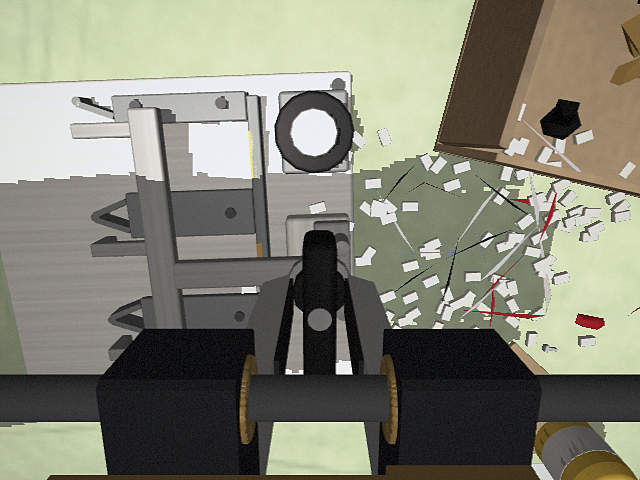

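The bar lies centred between the fingers (bar px 303–337), but the dark collar disc under it at (320,290) is wider, so the fingertips are pinching near the collar. I'll open, go 8 mm up and close again.

Call:
step_arm(
  increments=[
    [[0,0,0,0,0,0,-0.3],[0,0,0,0,0,0,-0.3],[0,0,0,0.04,0,-0.2,-0.3],[0,0,0,0,0,0,-0.3],[0,0,0,0,0,0,-0.3]],
  ],
)

```text
clock: 5.25
eef_pos: [617.7, 125.9, 269.5]
eef_rot: [3.141, -0.0, 1.629]
wrist_force: [-0.3, 0.1, -1.0]
finger_gap: 58.9
finger_force: 0.0
```

Call:
step_arm(
  increments=[
    [[0,0,0,0,0,0,1],[0,0,0,0,0,0,1],[0,0,0,0,0,0,1],[0,0,0,0,0,0,1],[0,0,0,0,0,0,1]],
  ],
)

```text
clock: 5.75
eef_pos: [617.7, 125.8, 269.0]
eef_rot: [-3.142, -0.0, 1.629]
wrist_force: [0.5, -0.8, 0.5]
finger_gap: 24.7
finger_force: 0.0
```

Call:
step_arm(
  increments=[
    [[0,0,0,0,0,0,1],[0,0,0,0,0,0,1],[0,0,0,0,0,0,1],[0,0,0,0,0,0,1],[0,0,0,0,0,0,1]],
  ],
)

```text
clock: 6.25
eef_pos: [618.3, 125.8, 269.2]
eef_rot: [3.138, -0.0, 1.629]
wrist_force: [9.9, 0.6, -4.8]
finger_gap: 13.1
finger_force: 20.0
```

Call:
step_arm(
  increments=[
    [[0,0,0,0,0.025,0,1],[0,0,-0.19,0,0,0,1],[0,0,-0.19,0,0,0,1],[0,0,-0.19,0,0,0,1],[0,0,-0.19,0,0,0,1]],
  ],
)

```text
clock: 6.75
eef_pos: [619.0, 125.9, 269.1]
eef_rot: [3.14, 0.001, 2.232]
wrist_force: [5.4, 2.1, -2.2]
finger_gap: 13.0
finger_force: 20.0
```

```bash
cat > st.py <<'E'
from cell import manip
s=manip.read_state(); print({k:(s[k].round(3).tolist() if hasattr(s[k],'round') else s[k]) for k in ("moment","wrist_force","eef_pos","eef_rot","finger_gap","finger_force","clock")})
E
python3 st.py
```

```text
{'moment': [0.117, -1.16, -0.009], 'wrist_force': [5.429, 2.081, -2.162], 'eef_pos': [619.032, 125.865, 269.138], 'eef_rot': [3.14, 0.001, 2.232], 'finger_gap': 13.007407457447805, 'finger_force': 19.9749094247818, 'clock': 6.75}
```

Call:
step_arm(
  increments=[
    [[0,0,-0.19,0,0,0,1],[0,0,-0.19,0,0,0,1],[0,0,-0.19,0,0,0,1],[0,0,-0.19,0,0,0,1],[0,0,0,0,0,0,1]],
  ],
)

```text
clock: 7.25
eef_pos: [619.1, 126.0, 269.1]
eef_rot: [3.14, 0.002, 2.829]
wrist_force: [5.9, 2.8, -3.5]
finger_gap: 13.0
finger_force: 20.0
```

```bash
python3 st.py; python3 - <<'E'
from h import *
from cell import optics
c=optics.camera("wrist"); np.savez("w3.npz",**c); P=depthpts(c)
# gate cross bar: cassette x -4, y -70..70
o=np.array([543.7,118.3]);t=.0995;ex=np.array([np.cos(t),np.sin(t)]);ey=np.array([-ex[1],ex[0]])
q=(P[...,:2]-o); X=q@ex; Y=q@ey
for lo,hi in ((-80,-40),(-40,0),(0,40),(40,85)):
    k=(abs(X+4)<4)&(Y>lo)&(Y<hi); z=P[...,2][k]; print(lo,k.sum(),np.percentile(z,[10,50,90]).round(1) if k.sum() else "")
k=(abs(X-30)<8)&(abs(Y-29)<5); print("lip",np.median(P[...,2][k]))
E
```

```text
{'moment': [0.345, -1.464, -0.01], 'wrist_force': [5.875, 2.789, -3.486], 'eef_pos': [619.084, 125.997, 269.135], 'eef_rot': [3.14, 0.002, 2.829], 'finger_gap': 13.013311204981669, 'finger_force': 19.972998797893524, 'clock': 7.25}
-80 1398 [41.9 42.7 43.6]
-40 1477 [41.8 42.7 43.6]
0 1559 [41.9 42.7 43.5]
40 1747 [41.8 42.7 43.7]
lip 21.04378937605179
```

Call:
step_arm(
  increments=[
    [[0,0,-0.18,0,0,0,1],[0,0,-0.18,0,0,0,1],[0,0,0,0,0,0,1],[0,0,0,0,0,0,-1],[0,0,0,0,0,0,-1]],
  ],
)

```text
clock: 7.8
eef_pos: [618.7, 125.9, 268.9]
eef_rot: [-3.141, -0.0, 3.105]
wrist_force: [0.0, 0.5, 0.1]
finger_gap: 25.2
finger_force: 0.0
```

Call:
step_arm(
  increments=[
    [[0,0,0,0,0,0,-1],[0,0,0,0,0,0,-1],[0,0,0,0,0,-0.6,-1],[0,0,0,0,0,-1,-1],[0,0,0,0,0,-1,-1]],
  ],
)

```text
clock: 8.3
eef_pos: [618.6, 125.8, 374.0]
eef_rot: [-3.141, -0.001, 3.106]
wrist_force: [0.1, 0.2, -0.5]
finger_gap: 65.4
finger_force: 0.0
```

```bash
python3 st.py; python3 - <<'E'
from h import *
from cell import optics
c=optics.camera("wrist"); np.savez("w4.npz",**c); P=depthpts(c)
o=np.array([543.7,118.3]);t=.0995;ex=np.array([np.cos(t),np.sin(t)]);ey=np.array([-ex[1],ex[0]])
q=(P[...,:2]-o); X=q@ex; Y=q@ey
k=(abs(X+4)<4)&(abs(Y)<80); print("gate",k.sum(),np.median(P[...,2][k]))
k=(P[...,2]>86)&(P[...,2]<95)&(abs(X-75)<40)&(abs(Y)<40); b=P[k]; print(b.mean(0),cv2.minAreaRect(b[:,:2].astype(np.float32)))
t=optics.camera("top"); np.savez("top1.npz",**t); f=t["frame"].astype(int); hsv=cv2.cvtColor(t["frame"],cv2.COLOR_RGB2HSV)
m=np.zeros(f.shape[:2],bool); m[150:330,320:500]=1
g=(hsv[...,0]>40)&(hsv[...,0]<80)&(hsv[...,1]>90)&m|((f.max(2)<60)&m)
for r in rects(g,150): print(r,rc(t,r,6))
E
```

```text
{'moment': [0.04, -0.126, 0.063], 'wrist_force': [0.122, 0.163, -0.472], 'eef_pos': [618.581, 125.815, 373.969], 'eef_rot': [-3.141, -0.001, 3.106], 'finger_gap': 65.35283957931375, 'finger_force': 0.0, 'clock': 8.3}
gate 2730 44.21105040298792
[616.28315032 125.52854266  91.53560093] ((617.3561401367188, 125.32963562011719), (12.603384017944336, 57.45519256591797), 88.26457214355469)
((383.9469299316406, 272.70355224609375), (14.769318580627441, 22.765445709228516), 41.18592834472656) (array([ 467.3, -156.4,    6. ]), np.float64(53.2), np.float64(34.1), -0.7221)
((375.6947326660156, 214.5796661376953), (23.547725677490234, 14.501142501831055), 3.814074993133545) (array([ 603.7, -138.3,    6. ]), np.float64(34.5), np.float64(55.4), -1.6351)
```

```bash
python3 - <<'E'
from h import *
plan([602,-162,374],1.502)
E
```

```text
from [618.9 125.9 379.1] 3.106 to [602, -162, 374] 1.502 q6 end -0.19 rows 11
[0, 0, 0.186, 0.015, -0.655, 0.012]
[0, 0, 0.186, -0.08, -0.65, 0.012]
[0, 0, 0.186, -0.174, -0.632, 0.012]
[0, 0, 0.186, -0.264, -0.6, 0.012]
[0, 0, 0.186, -0.348, -0.555, 0.012]
[0, 0, 0.186, -0.425, -0.499, 0.012]
[0, 0, 0.186, -0.493, -0.432, 0.012]
[0, 0, 0.186, -0.551, -0.355, 0.012]
[0, 0, 0.186, -0.597, -0.272, 0.012]
[0, 0, 0.186, -0.63, -0.182, 0.012]
[0, 0, 0.186, -0.649, -0.089, 0.012]
```

Call:
step_arm(
  increments=[
    [[0,0,0.186,0.015,-0.655,0.012,-0.3],[0,0,0.186,-0.08,-0.65,0.012,-0.3],[0,0,0.186,-0.174,-0.632,0.012,-0.3],[0,0,0.186,-0.264,-0.6,0.012,-0.3],[0,0,0.186,-0.348,-0.555,0.012,-0.3]],
  ],
)

```text
clock: 8.9
eef_pos: [610.7, -6.0, 370.0]
eef_rot: [-3.141, -0.0, 2.369]
wrist_force: [-0.1, 0.6, -0.2]
finger_gap: 61.1
finger_force: 0.0
```

Call:
step_arm(
  increments=[
    [[0,0,0.186,-0.425,-0.5,0.012,-0.3],[0,0,0.186,-0.493,-0.432,0.012,-0.3],[0,0,0.186,-0.551,-0.355,0.012,-0.3],[0,0,0.186,-0.597,-0.272,0.012,-0.3],[0,0,0.186,-0.63,-0.182,0.012,-0.3]],
  ],
)

```text
clock: 9.4
eef_pos: [602.7, -136.9, 367.6]
eef_rot: [-3.141, -0.0, 1.639]
wrist_force: [1.4, 0.1, -0.3]
finger_gap: 61.1
finger_force: 0.0
```

Call:
step_arm(
  increments=[
    [[0,0,0.186,-0.65,-0.09,0.012,-0.3],[0,0,0,0,0,0,-0.3],[0,0,0,0,0,0,-0.3]],
  ],
)

```text
clock: 9.7
eef_pos: [601.2, -162.1, 367.2]
eef_rot: [-3.141, -0.0, 1.5]
wrist_force: [-0.4, 0.6, 0.4]
finger_gap: 61.1
finger_force: 0.0
```

```bash
cat > look.py <<'E'
from h import *
from cell import optics
import sys
n=sys.argv[1]
c=optics.camera("wrist"); np.savez(n+".npz",**c); cv2.imwrite(f"pics/{n}.png",c["frame"][:,:,::-1])
f=c["frame"].astype(int); hsv=cv2.cvtColor(c["frame"],cv2.COLOR_RGB2HSV); P=depthpts(c)
g=((hsv[...,0]>45)&(hsv[...,0]<80)&(hsv[...,1]>110))
for r in rects(cv2.morphologyEx(g.astype(np.uint8),cv2.MORPH_CLOSE,np.ones((21,21))),1500):
    k=cv2.fillPoly(np.zeros(g.shape,np.uint8),[cv2.boxPoints(r).astype(int)],1)>0
    print(np.round(r[0],1),np.round(r[1],1),rc(c,r,6),"z",np.nanpercentile(P[...,2][k],[20,50,80]).round(1),"depth ctr",np.nanmedian(P[k],0).round(1))
E
python3 look.py w5; python3 st.py
```

```text
[554. 404.] [150. 170.] (array([ 800.7, -350.4,    6. ]), np.float64(146.8), np.float64(157.8), -1.4621) z [279.  288.1 290.3] depth ctr [ 640.  -138.4  288.1]
[ 84.5 404. ] [169. 150.] (array([ 375.4, -320.5,    6. ]), np.float64(158.0), np.float64(146.2), 1.3217) z [278.8 287.7 290.2] depth ctr [ 563.6 -133.3  287.7]
[165.  228.5] [90.6 44.1] (array([ 474.9, -160.9,    6. ]), np.float64(37.4), np.float64(70.6), -0.7258) z [2.5 4.2 5.2] depth ctr [ 473.6 -160.3    4.2]
[322.5 197. ] [47. 88.] (array([ 604.2, -144.6,    6. ]), np.float64(70.8), np.float64(36.6), 1.4891) z [2.4 4.1 5.2] depth ctr [ 603.5 -143.1    4.1]
{'moment': [-0.005, -0.058, 0.045], 'wrist_force': [-1.144, 0.245, -0.989], 'eef_pos': [601.3, -161.508, 367.348], 'eef_rot': [-3.141, -0.0, 1.501], 'finger_gap': 61.107756862427124, 'finger_force': 0.0, 'clock': 9.75}
```

View pics/w5.png

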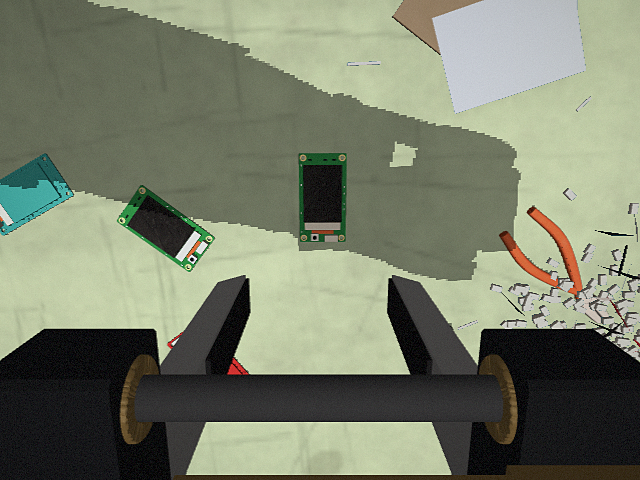

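The wrist view shows board A at (322,197) and board B at (165,228). Both agree with the top view to within 2 mm, so I descend on A, gripping 18 mm behind its middle.

```bash
python3 - <<'E'
from h import *
plan([602.8,-162.5,250],1.495,3);plan([602.8,-162.5,201.5],1.495,2,start=([602.8,-162.5,250],1.495))
E
```

```text
from [ 601.3 -161.5  367.3] 1.501 to [602.8, -162.5, 250] 1.495 q6 end -0.19 rows 3
[0, 0, 0.003, -0.007, 0.013, 0.978]
[0, 0, 0.003, -0.007, 0.013, 0.978]
[0, 0, 0.003, -0.007, 0.013, 0.978]
from [ 602.8 -162.5  250. ] 1.495 to [602.8, -162.5, 201.5] 1.495 q6 end -0.19 rows 2
[0, 0, -0.0, 0.0, 0.0, 0.606]
[0, 0, -0.0, 0.0, 0.0, 0.606]
```

Call:
step_arm(
  increments=[
    [[0,0,0.003,-0.007,0.013,0.978,-0.3],[0,0,0.003,-0.007,0.013,0.978,-0.3],[0,0,0.003,-0.007,0.013,0.978,-0.3],[0,0,0,0,0,0.5,-0.3],[0,0,0,0,0,0.4,-0.3]],
  ],
)

```text
clock: 10.25
eef_pos: [602.7, -161.8, 212.7]
eef_rot: [-3.14, -0.001, 1.495]
wrist_force: [-1.0, -0.3, 0.6]
finger_gap: 60.9
finger_force: 0.0
```

Call:
step_arm(
  increments=[
    [[0,0,0,0,0,0.31,-0.3],[0,0,0,0,0,0,-0.3]],
  ],
)

```text
clock: 10.45
eef_pos: [602.8, -162.5, 201.0]
eef_rot: [-3.14, -0.0, 1.493]
wrist_force: [-0.0, 0.6, 0.3]
finger_gap: 61.3
finger_force: 0.0
```

Call:
step_arm(
  increments=[
    [[0,0,0,0,0,0,0.5],[0,0,0,0,0,0,0.5],[0,0,0,0,0,0,0.5],[0,0,0,0,0,0,0.5],[0,0,0,0,0,0,0.5]],
  ],
  newtons=20,
)

```text
clock: 10.95
eef_pos: [602.9, -163.1, 202.8]
eef_rot: [3.14, 0.0, 1.492]
wrist_force: [-1.0, 0.6, 4.8]
finger_gap: 37.5
finger_force: 20.0
```

```bash
python3 - <<'E'
from h import *
plan([451.8,109.2,270],.0995,start=([602.9,-163.1,274],1.492))
E
```

```text
from [ 602.9 -163.1  274. ] 1.492 to [451.8, 109.2, 270] 0.1 q6 end 1.71 rows 10
[0, 0, 0.177, 0.649, -0.43, 0.01]
[0, 0, 0.177, 0.583, -0.516, 0.01]
[0, 0, 0.177, 0.506, -0.592, 0.01]
[0, 0, 0.177, 0.419, -0.656, 0.01]
[0, 0, 0.177, 0.323, -0.708, 0.01]
[0, 0, 0.177, 0.222, -0.746, 0.01]
[0, 0, 0.177, 0.116, -0.77, 0.01]
[0, 0, 0.177, 0.008, -0.778, 0.01]
[0, 0, 0.177, -0.1, -0.772, 0.01]
[0, 0, 0.177, -0.206, -0.751, 0.01]
```

Call:
step_arm(
  increments=[
    [[0,0,0,0,0,-0.3,0.5],[0,0,0,0,0,-0.5,0.5],[0,0,0,0,0,-1,0.5],[0,0,0,0,0,0,0.5]],
  ],
)

```text
clock: 11.35
eef_pos: [603.5, -163.2, 279.9]
eef_rot: [3.134, 0.002, 1.492]
wrist_force: [0.5, -0.8, -0.3]
finger_gap: 37.3
finger_force: 20.0
```

Call:
step_arm(
  increments=[
    [[0,0,0.177,0.65,-0.43,0.01,0.5],[0,0,0.177,0.583,-0.516,0.01,0.5],[0,0,0.177,0.506,-0.592,0.01,0.5],[0,0,0.177,0.419,-0.656,0.01,0.5],[0,0,0.177,0.323,-0.708,0.01,0.5]],
  ],
)

```text
clock: 11.85
eef_pos: [526.4, -25.9, 272.0]
eef_rot: [-3.142, 0.0, 0.791]
wrist_force: [0.3, -0.1, 0.1]
finger_gap: 37.1
finger_force: 20.0
```

Call:
step_arm(
  increments=[
    [[0,0,0.177,0.222,-0.746,0.01,0.5],[0,0,0.177,0.116,-0.77,0.01,0.5],[0,0,0.177,0.008,-0.778,0.01,0.5],[0,0,0.177,-0.1,-0.772,0.01,0.5],[0,0,0.177,-0.206,-0.751,0.01,0.5]],
  ],
)

```text
clock: 12.35
eef_pos: [450.6, 110.1, 270.1]
eef_rot: [-3.142, -0.0, 0.096]
wrist_force: [0.2, 0.3, -0.8]
finger_gap: 37.1
finger_force: 20.0
```

Call:
step_arm(
  increments=[
    [[0,0,0,0,0,0,0.5],[0,0,0,0,0,0,0.5]],
  ],
)

```text
clock: 12.55
eef_pos: [451.4, 109.4, 270.2]
eef_rot: [3.142, -0.0, 0.105]
wrist_force: [0.8, -0.5, 0.1]
finger_gap: 37.3
finger_force: 20.0
```

```bash
python3 look.py w6; python3 st.py
```

```text
[496.2 356.5] [ 97.1 143.3] (array([393.9,  -9.9,   6. ]), np.float64(85.8), np.float64(68.3), -1.0862) z [  1.4 184.2 192.1] depth ctr [485.3  80.7 184.2]
[172.7 381.1] [193.5 121.6] (array([353.9, 191.1,   6. ]), np.float64(84.4), np.float64(120.1), -2.1455) z [161.3 185.9 192.5] depth ctr [475.8 136.2 185.9]
[320.2 271.1] [133.  202.8] (array([435.9, 105.8,   6. ]), np.float64(127.9), np.float64(75.0), 0.0606) z [ 8.2 70.6 72.8] depth ctr [459.6 108.7  70.6]
{'moment': [0.026, 0.029, 0.008], 'wrist_force': [-0.698, 0.623, -0.667], 'eef_pos': [451.693, 108.924, 270.172], 'eef_rot': [3.141, -0.0, 0.104], 'finger_gap': 37.20715044128321, 'finger_force': 19.998421669006348, 'clock': 12.6}
```

View pics/w6.png

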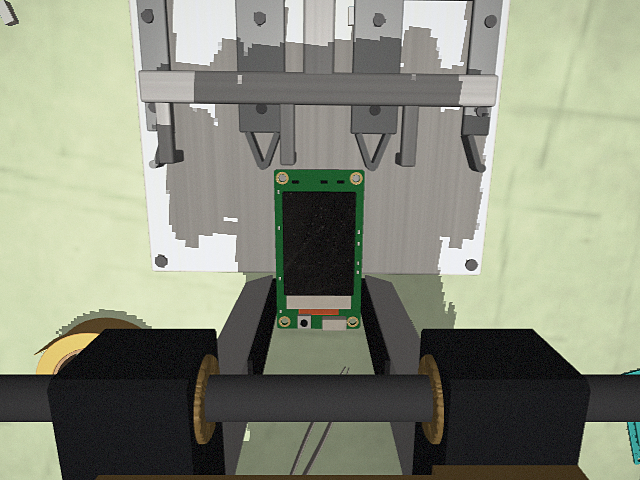

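The wrist view shows the board held straight at (319,250), facing the middle bay. The noses are at (263,168) and (374,168), and the divider screws are at (261,110), (375,110), (260,18) and (378,18). I compute the offset from the same image.

```bash
python3 - <<'E'
from h import *
c=dict(np.load("w6.npz")); P=depthpts(c); g=cv2.cvtColor(c["frame"],cv2.COLOR_RGB2GRAY)
uv=[]
for x,y in ((261,110),(375,110),(260,18),(378,18)):
    w=g[y-9:y+10,x-9:x+10].astype(int); k=w<np.median(w)-25; v,u=np.nonzero(k); uv.append((x-9+u.mean(),y-9+v.mean()))
S=plane(c,uv,20); print(np.round(uv,1),S.round(1).tolist())
yv=S[0]+S[2]-S[1]-S[3]; t1=np.arctan2(-yv[0],yv[1]); t2=np.mean([np.arctan2(*(S[i]-S[j])[[1,0]]) for i,j in ((2,0),(3,1))]); print("t",t1,t2,"sep",np.linalg.norm(S[0]-S[1]),np.linalg.norm(S[2]-S[3]))
m=S.mean(0)[:2]; print("mid",m)
# board
hsv=cv2.cvtColor(c["frame"],cv2.COLOR_RGB2HSV)
k=(hsv[...,0]>45)&(hsv[...,0]<80)&(hsv[...,1]>110); k[:, :240]=0;k[:,400:]=0;k[:165]=0;k[335:]=0
v,u=np.nonzero(k); r=cv2.minAreaRect(np.c_[u,v].astype(np.float32)); zb=np.nanmedian(P[180:260,300:340,2]); print("board",r,"z",zb,rc(c,r,zb))
b=rc(c,r,zb)[0][:2]
for t in (.0995,t1):
    ex=np.array([np.cos(t),np.sin(t)]);ey=np.array([-ex[1],ex[0]]); print("board rel mid (x,y):",(b-m)@ex,(b-m)@ey)
k2=(P[...,2]>16)&(P[...,2]<23); print("plate front corners",plane(c,[(149,271),(480,273)],8).round(1))
E
```

```text
[[261.3 107.2]
 [374.6 109.1]
 [259.4  18.1]
 [378.5  19.6]] [[529.1, 146.2, 20.0], [534.3, 88.2, 20.0], [570.7, 150.2, 20.0], [576.1, 92.0, 20.0]]
t 0.09092513399520812 0.09296061169312617 sep 58.23005599877924 58.41281591402895
mid [552.54368619 119.14981476]
board ((318.8038330078125, 251.52890014648438), (121.98320770263672, 163.9397430419922), 0.5906571745872498) z 72.04069002030057 (array([468.4, 110.2,  72. ]), np.float64(73.7), np.float64(50.3), 0.0605)
board rel mid (x,y): -84.6165458739709 -0.5470596239620308
board rel mid (x,y): -84.60874413101901 -1.2726061628601613
plate front corners [[429.8 207.3   8. ]
 [449.1  11.8   8. ]]
```

Call:
step_arm(
  increments=[
    [[0,0,0.01,-0.2,-0.01,0,0.5],[0,0,0,0,0,0.5,0.5],[0,0,0,0,0,0.5,0.5],[0,0,0,0,0,0.46,0.5],[0,0,0,0,0,0,0.5]],
  ],
)

```text
clock: 13.1
eef_pos: [442.9, 108.0, 210.0]
eef_rot: [3.141, 0.003, 0.093]
wrist_force: [0.1, -0.2, -0.2]
finger_gap: 37.6
finger_force: 20.0
```

```bash
python3 st.py
```

```text
{'moment': [0.036, 0.017, 0.008], 'wrist_force': [0.11, -0.221, -0.212], 'eef_pos': [442.931, 108.025, 209.95], 'eef_rot': [3.141, 0.003, 0.093], 'finger_gap': 37.625799212661605, 'finger_force': 19.996512830257416, 'clock': 13.1}
```

Call:
step_arm(
  increments=[
    [[0,0,0,0.25,-0.01,0,0.5],[0,0,0,0.25,0,0,0.5],[0,0,0,0,0,0,0.5]],
  ],
)

```text
clock: 13.4
eef_pos: [464.7, 111.1, 212.4]
eef_rot: [-3.141, -0.002, 0.094]
wrist_force: [-0.2, 0.6, -1.4]
finger_gap: 38.0
finger_force: 20.0
```

Call:
step_arm(
  increments=[
    [[0,0,0,0.2,0,0,0.5],[0,0,0,0.2,0,0,0.5],[0,0,0,0,0,0,0.5]],
  ],
)

```text
clock: 13.7
eef_pos: [477.7, 112.9, 210.0]
eef_rot: [-3.141, 0.01, 0.094]
wrist_force: [-18.7, 5.6, -0.8]
finger_gap: 37.5
finger_force: 20.0
```

```bash
python3 st.py;python3 look.py w7
```

```text
{'moment': [0.959, 3.532, -0.166], 'wrist_force': [-18.749, 5.587, -0.756], 'eef_pos': [477.692, 112.866, 209.967], 'eef_rot': [-3.141, 0.01, 0.094], 'finger_gap': 37.50594853740464, 'finger_force': 19.970625042915344, 'clock': 13.7}
[138.2 360.3] [145.2  73.5] (array([430.3, 194. ,   6. ]), np.float64(39.7), np.float64(66.9), -1.6179) z [116.2 125.  131.1] depth ctr [505.4 145.5 125. ]
[499. 353.] [ 58.7 152.3] (array([450.4,  23.6,   6. ]), np.float64(70.3), np.float64(31.4), -1.3804) z [114.1 122.2 128.1] depth ctr [511.2  83.8 122.2]
[317.5 281. ] [184. 137.] (array([476.2, 112.5,   6. ]), np.float64(58.8), np.float64(88.9), -3.0084) z [ 9.4 15.  21.9] depth ctr [484.4 112.9  15. ]
```

View pics/w7.png

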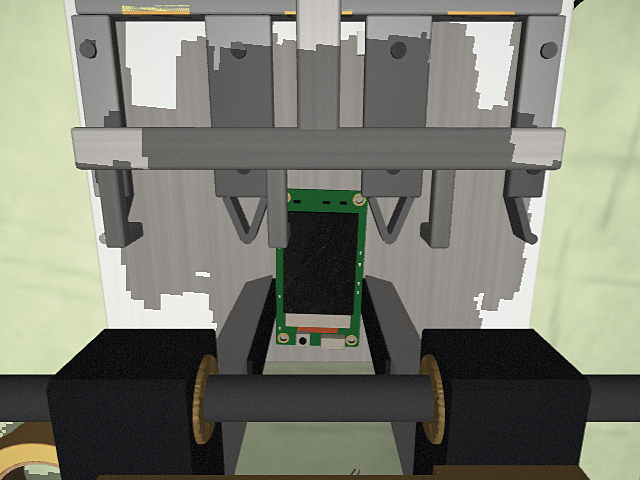

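```bash
python3 - <<'E'
from h import *
c=dict(np.load("w7.npz")); o=np.array([544.2,119.2]);t=.096;ex=np.array([np.cos(t),np.sin(t)]);ey=np.array([-ex[1],ex[0]])
def cf(uv,z): q=plane(c,uv,z)[:,:2]-o; return np.c_[q@ex,q@ey].round(1).tolist()
print("board FL?,FR,RR,RL",cf([(285,190),(368,190),(361,346),(276,346)],14))
print("divider tops z20: screws",cf([(238.5,50),(398.5,50)],20),"right lip edge",cf([(364,30),(363,120),(363,195)],20),"left lip edge",cf([(274,30),(274,120)],20))
print("nose tips",cf([(245,243),(388,243)],20),cf([(245,243),(388,243)],12)); print("tab ",cf([(279,247),(268,247)],24))
E
```

```text
board FL?,FR,RR,RL [[-23.2, 13.0], [-23.2, -21.1], [-94.0, -19.8], [-93.9, 18.6]]
divider tops z20: screws [[29.2, 28.4], [29.0, -30.2]] right lip edge [[35.8, -17.4], [4.4, -17.8], [-24.4, -18.5]] left lip edge [[35.9, 15.2], [4.5, 16.1]]
nose tips [[-44.0, 29.4], [-44.2, -29.2]] [[-46.2, 30.8], [-46.3, -30.5]]
tab  [[-44.6, 15.1], [-44.6, 19.5]]
```

The board's front right corner (368,190) caught the right divider's mouth edge by about 0.3 mm and swung the board 1°. I'll release, regrip 12 mm further back so the pads straighten it, and slide in again.

Call:
step_arm(
  increments=[
    [[0,0,0,-0.1,0,0,0.5],[0,0,0,0,0,0,0],[0,0,0,0,0,0,0],[0,0,0,-0.2,0,0,0],[0,0,0,0,-0.01,0,0]],
  ],
)

```text
clock: 14.25
eef_pos: [466.6, 111.7, 211.6]
eef_rot: [3.142, 0.0, 0.094]
wrist_force: [-0.5, 0.2, 0.8]
finger_gap: 47.0
finger_force: 0.0
```

Call:
step_arm(
  increments=[
    [[0,0,0,0,0,0,0.5],[0,0,0,0,0,0,0.5],[0,0,0,0,0,0,0.5],[0,0,0,0,0,0,0.5]],
  ],
)

```text
clock: 14.65
eef_pos: [467.3, 111.8, 211.6]
eef_rot: [-3.142, 0.0, 0.094]
wrist_force: [-0.3, -0.3, 1.9]
finger_gap: 37.4
finger_force: 20.0
```

```bash
python3 st.py;cat > rel.py <<'E'
from h import *
from cell import optics
import sys
c=optics.camera("wrist"); n=sys.argv[1]; np.savez(n+".npz",**c); cv2.imwrite(f"pics/{n}.png",c["frame"][:,:,::-1])
o=np.array([544.2,119.2]);t=.096;ex=np.array([np.cos(t),np.sin(t)]);ey=np.array([-ex[1],ex[0]])
z=float(sys.argv[2]) if len(sys.argv)>2 else 14.
hsv=cv2.cvtColor(c["frame"],cv2.COLOR_RGB2HSV).astype(int)
g=(hsv[...,0]>50)&(hsv[...,0]<75)&(hsv[...,1]>150)&(hsv[...,2]>60)
v,u=np.nonzero(g); q=plane(c,np.c_[u,v],z)[:,:2]-o; X,Y=q@ex,q@ey
k=(X>-160)&(X<60)&(abs(Y)<95); X,Y=X[k],Y[k]
for b in (-58,0,58):
    k=abs(Y-b)<26
    if k.sum()<100: continue
    x,y=X[k],Y[k]; print("bay",b,"n",k.sum(),"x",np.percentile(x,[.5,99.5]).round(1))
    for x0 in np.arange(-110,40,10):
        s=abs(x-x0)<5
        if s.sum()>15: print("  x",x0,"edges",np.percentile(y[s],[1,99]).round(1))
E
python3 rel.py w8
```

```text
{'moment': [0.039, 0.302, 0.058], 'wrist_force': [-0.289, -0.314, 1.917], 'eef_pos': [467.338, 111.845, 211.611], 'eef_rot': [-3.142, 0.0, 0.094], 'finger_gap': 37.42438610685676, 'finger_force': 19.952614903450012, 'clock': 14.65}
bay 0 n 3310 x [-94.6 -24.4]
  x -90 edges [-18.5  17.8]
  x -80 edges [-19.1  17.7]
  x -70 edges [-19.   17.8]
  x -60 edges [-19.2  17.6]
  x -50 edges [-19.5  17.3]
  x -40 edges [-19.9 -17.1]
  x -30 edges [-19.8  11.3]
  x -20 edges [-17.6  12. ]
```

Call:
step_arm(
  increments=[
    [[0,0,0,0.15,0,0,0.5],[0,0,0,0.15,0,0,0.5],[0,0,0,0,0,0,0.5]],
  ],
)

```text
clock: 15.0
eef_pos: [479.9, 113.0, 211.5]
eef_rot: [-3.142, -0.001, 0.094]
wrist_force: [2.1, 1.5, -2.7]
finger_gap: 37.7
finger_force: 19.9
```

```bash
python3 st.py; python3 rel.py w9
```

```text
{'moment': [0.349, -0.321, 0.108], 'wrist_force': [2.063, 1.487, -2.675], 'eef_pos': [479.883, 113.007, 211.455], 'eef_rot': [-3.142, -0.001, 0.094], 'finger_gap': 37.66658032447267, 'finger_force': 19.904125928878784, 'clock': 15.0}
bay 0 n 2433 x [-81.9 -15.4]
  x -80 edges [-18.5  17.9]
  x -70 edges [-18.8  17.7]
  x -60 edges [-19.1  17.7]
  x -50 edges [-19.2  17.6]
  x -40 edges [-19.4 -16.5]
  x -30 edges [-19.5 -16.7]
  x -20 edges [-17.8  11.7]
```

Call:
step_arm(
  increments=[
    [[0,0,0,0.12,0,0,0.5],[0,0,0,0.13,0,0,0.5],[0,0,0,0,0,0,0.5]],
  ],
)

```text
clock: 15.35
eef_pos: [489.8, 113.9, 211.6]
eef_rot: [-3.142, -0.001, 0.094]
wrist_force: [2.1, 1.6, -2.7]
finger_gap: 37.6
finger_force: 19.9
```

```bash
python3 st.py; python3 rel.py w10|head -4
```

```text
{'moment': [0.264, -0.347, 0.093], 'wrist_force': [2.128, 1.645, -2.678], 'eef_pos': [489.773, 113.919, 211.565], 'eef_rot': [-3.142, -0.001, 0.094], 'finger_gap': 37.55915467205282, 'finger_force': 19.90894854068756, 'clock': 15.35}
bay 0 n 1355 x [-72.4 -18.9]
  x -70 edges [-18.6  17.8]
  x -60 edges [-19.1  17.6]
  x -50 edges [-19.2  17.4]
```

Call:
step_arm(
  increments=[
    [[0,0,0,0,0,0,0],[0,0,0,0,0,0,0],[0,0,0,0,0,-0.5,0],[0,0,0,-0.4,0.1,-0.5,1],[0,0,0,-0.4,0,0,1]],
  ],
)

```text
clock: 15.9
eef_pos: [457.8, 106.7, 253.7]
eef_rot: [-3.141, -0.004, 0.093]
wrist_force: [-0.2, 0.3, -1.2]
finger_gap: 34.8
finger_force: 0.0
```

Call:
step_arm(
  increments=[
    [[0,0,0,0,0,0,1],[0,0,0,0,0,0,1],[0,0,0,0,0,0,1],[0,0,0,0,0,0.5,1],[0,0,0,0,0,0.55,1]],
  ],
)

```text
clock: 16.4
eef_pos: [458.3, 107.0, 209.2]
eef_rot: [-3.142, -0.001, 0.094]
wrist_force: [0.7, -0.1, -1.0]
finger_gap: 0.7
finger_force: 0.0
```

```bash
python3 st.py; python3 rel.py w11|head -4
```

```text
{'moment': [0.083, -0.002, 0.032], 'wrist_force': [0.703, -0.105, -1.03], 'eef_pos': [458.346, 106.986, 209.183], 'eef_rot': [-3.142, -0.001, 0.094], 'finger_gap': 0.6685243770338762, 'finger_force': 0.0, 'clock': 16.4}
bay 0 n 1614 x [-71.9 -12.7]
  x -70 edges [-18.7  17.2]
  x -60 edges [-18.9  17.3]
  x -50 edges [-18.9  17.1]
```

Call:
step_arm(
  increments=[
    [[0,0,0,0.25,0,0,1],[0,0,0,0.25,0,0,1],[0,0,0,0.25,0,0,1],[0,0,0,0.25,0,0,1],[0,0,0,0,0,0,1]],
  ],
)

```text
clock: 16.95
eef_pos: [498.7, 110.7, 209.6]
eef_rot: [-3.142, -0.001, 0.094]
wrist_force: [0.2, -0.1, -0.4]
finger_gap: 0.5
finger_force: 0.0
```

```bash
python3 st.py; python3 rel.py w12|head -4
```

```text
{'moment': [0.011, 0.003, -0.003], 'wrist_force': [0.188, -0.1, -0.358], 'eef_pos': [498.652, 110.689, 209.622], 'eef_rot': [-3.142, -0.001, 0.094], 'finger_gap': 0.4505523967535524, 'finger_force': 0.0, 'clock': 16.95}
bay 0 n 1959 x [-35.3  34.6]
  x -40 edges [-17.9  12.3]
  x -30 edges [-18.9  12.4]
  x -20 edges [-17.5 -15.4]
```

Call:
step_arm(
  increments=[
    [[0,0,0,0.05,0,0,1],[0,0,0,0.05,0,0,1],[0,0,0,0.05,0,0,1],[0,0,0,0,0,0,1]],
  ],
)

```text
clock: 17.4
eef_pos: [503.7, 111.2, 209.7]
eef_rot: [-3.142, -0.0, 0.094]
wrist_force: [0.2, -1.0, 0.1]
finger_gap: 0.4
finger_force: 0.0
```

Call:
step_arm(
  increments=[
    [[0,0,0,0.03,0,0,1],[0,0,0,0.03,0,0,1],[0,0,0,0,0,0,1]],
  ],
)

```text
clock: 17.7
eef_pos: [505.9, 111.4, 209.5]
eef_rot: [-3.142, 0.001, 0.094]
wrist_force: [-2.2, 0.8, 1.4]
finger_gap: 0.4
finger_force: 1.1
```

```bash
python3 st.py; python3 rel.py w13|head -4
```

```text
{'moment': [-0.006, 0.491, 0.066], 'wrist_force': [-2.201, 0.822, 1.398], 'eef_pos': [505.853, 111.446, 209.514], 'eef_rot': [-3.142, 0.001, 0.094], 'finger_gap': 0.36954118179409995, 'finger_force': 1.1462493427097797, 'clock': 17.7}
bay 0 n 1878 x [-29.7  40.4]
  x -30 edges [-18.9  12.4]
  x -20 edges [-17.5  12.4]
  x 0 edges [-17.7  16.8]
```

Call:
step_arm(
  increments=[
    [[0,0,0,0.03,0,0,1],[0,0,0,0,0,0,1]],
  ],
)

```text
clock: 17.95
eef_pos: [506.5, 111.5, 209.4]
eef_rot: [3.142, 0.003, 0.094]
wrist_force: [-9.6, -0.6, 5.8]
finger_gap: 0.3
finger_force: 4.8
```

Call:
step_arm(
  increments=[
    [[0,0,0,-0.3,0,0,1],[0,0,0,-0.5,0,0,1],[0,0,0,0,0,-1,-0.3],[0,0,0,0,0,-1,-0.3],[0,0,0,0,0,-1,-0.3]],
  ],
)

```text
clock: 18.45
eef_pos: [475.1, 108.5, 331.2]
eef_rot: [3.142, -0.0, 0.094]
wrist_force: [-0.0, -0.2, -0.4]
finger_gap: 21.1
finger_force: 0.0
```

```bash
python3 st.py; python3 rel.py w14|head -4; python3 look.py w15; python3 - <<'E'
from h import *
from cell import optics
t=optics.camera("top"); np.savez("top2.npz",**t); f=t["frame"].astype(int); hsv=cv2.cvtColor(t["frame"],cv2.COLOR_RGB2HSV)
m=np.zeros(f.shape[:2],bool); m[185:320,320:470]=1
g=((hsv[...,1]>60)&m&(hsv[...,0]>35)&(hsv[...,0]<85))|((f.max(2)<60)&m)
for r in rects(g,150): print(r,rc(t,r,6))
plan([461.7,-148.7,330],-.735)
E
```

```text
{'moment': [0.04, 0.028, 0.001], 'wrist_force': [-0.011, -0.236, -0.417], 'eef_pos': [475.058, 108.506, 331.181], 'eef_rot': [3.142, -0.0, 0.094], 'finger_gap': 21.06088938897472, 'finger_force': 0.0, 'clock': 18.45}
bay 0 n 668 x [-30.6  40.3]
  x -30 edges [-19.1  11.6]
  x -20 edges [-17.7  11.7]
  x 0 edges [-17.5  16.6]
[467. 364.] [ 70. 156.] (array([377.6, -21.3,   6. ]), np.float64(122.8), np.float64(62.8), -1.4771) z [245.8 254.1 260. ] depth ctr [510.4  86.5 254.1]
[172.  374.5] [ 91. 148.] (array([345.4, 214.8,   6. ]), np.float64(116.6), np.float64(82.1), -1.4771) z [248.4 257.1 260.6] depth ctr [505.6 134.7 257.1]
((385.9468994140625, 270.20355224609375), (16.556686401367188, 30.66750144958496), 41.18592834472656) (array([ 473.2, -161.2,    6. ]), np.float64(71.8), np.float64(38.3), -0.722)
from [475.5 108.6 331.8] 0.094 to [461.7, -148.7, 330] -0.735 q6 end 1.99 rows 7
[0, 0, 0.151, -0.135, 0.91, 0.006]
[0, 0, 0.151, -0.027, 0.92, 0.006]
[0, 0, 0.151, 0.082, 0.916, 0.006]
[0, 0, 0.151, 0.19, 0.9, 0.006]
[0, 0, 0.151, 0.295, 0.872, 0.006]
[0, 0, 0.151, 0.396, 0.831, 0.006]
[0, 0, 0.151, 0.491, 0.778, 0.006]
```

Board A is home: its outer edge measures −30 mm and the push met 10 N. Now board B.

Call:
step_arm(
  increments=[
    [[0,0,0.151,-0.135,0.91,0.006,-0.3],[0,0,0.151,-0.027,0.92,0.006,-0.3],[0,0,0.151,0.082,0.916,0.006,-0.3],[0,0,0.151,0.19,0.9,0.006,-0.3],[0,0,0.151,0.295,0.872,0.006,-0.3]],
  ],
)

```text
clock: 19.1
eef_pos: [464.9, -76.6, 327.1]
eef_rot: [3.141, 0.001, -0.504]
wrist_force: [0.6, 0.7, 0.4]
finger_gap: 61.1
finger_force: 0.0
```

Call:
step_arm(
  increments=[
    [[0,0,0.151,0.396,0.831,0.006,-0.3],[0,0,0.151,0.491,0.778,0.006,-0.3],[0,0,0,0,0,0,-0.3],[0,0,0,0,0,0,-0.3]],
  ],
)

```text
clock: 19.5
eef_pos: [461.1, -149.1, 326.6]
eef_rot: [3.141, 0.002, -0.737]
wrist_force: [0.4, 0.6, -0.4]
finger_gap: 61.2
finger_force: 0.0
```

```bash
python3 look.py w16; python3 st.py
```

```text
[541.5 404. ] [195. 150.] (array([ 232. , -185.1,    6. ]), np.float64(137.6), np.float64(148.7), -2.3084) z [235.1 245.4 249.7] depth ctr [ 452.7 -195.3  245.4]
[ 83.5 404. ] [167. 150.] (array([478.8,  86.4,   6. ]), np.float64(139.4), np.float64(127.2), -0.9167) z [238.2 247.2 249.5] depth ctr [ 505.8 -138.7  247.2]
[317.  204.5] [99. 54.] (array([ 474., -162.,    6.]), np.float64(37.1), np.float64(70.9), 2.419) z [2.4 4.2 5.2] depth ctr [ 474.6 -162.5    4.2]
{'moment': [0.096, -0.001, -0.017], 'wrist_force': [0.323, 0.511, -0.901], 'eef_pos': [461.189, -148.41, 326.897], 'eef_rot': [3.141, 0.001, -0.736], 'finger_gap': 61.05719830811521, 'finger_force': 0.0, 'clock': 19.55}
```

Call:
step_arm(
  increments=[
    [[0,0,-0.014,-0.044,0.03,0.9,-0.3],[0,0,0,0,0,0.9,-0.3],[0,0,0,0,0,0.7,-0.3],[0,0,0,0,0,0.4,-0.3],[0,0,0,0,0,0.23,-0.3]],
  ],
)

```text
clock: 20.05
eef_pos: [459.0, -147.2, 201.0]
eef_rot: [3.141, 0.002, -0.723]
wrist_force: [-0.5, 0.4, -0.2]
finger_gap: 61.3
finger_force: 0.0
```

Call:
step_arm(
  increments=[
    [[0,0,0,0,0,0,-0.3],[0,0,0,0,0,0,0.5],[0,0,0,0,0,0,0.5],[0,0,0,0,0,0,0.5],[0,0,0,0,0,0,0.5]],
  ],
)

```text
clock: 20.55
eef_pos: [459.3, -148.5, 203.3]
eef_rot: [-3.141, -0.001, -0.725]
wrist_force: [-1.2, 1.4, 4.5]
finger_gap: 36.8
finger_force: 20.0
```

Call:
step_arm(
  increments=[
    [[0,0,0,0,0,0,0.5],[0,0,0,0,0,-0.3,0.5],[0,0,0,0,0,-0.5,0.5],[0,0,0,0,0,-1,0.5],[0,0,0,0,0,0,0.5]],
  ],
)

```text
clock: 21.05
eef_pos: [459.9, -148.7, 279.5]
eef_rot: [-3.139, -0.007, -0.725]
wrist_force: [0.5, -0.2, -1.7]
finger_gap: 37.1
finger_force: 20.0
```

```bash
python3 st.py; python3 - <<'E'
from h import *
o=np.array([544.2,119.2]);t=.094;ex=np.array([np.cos(t),np.sin(t)]);ey=np.array([-ex[1],ex[0]])
p=o-102*ex-57.9*ey; print(p)
plan([*p.round(1),270],t)
E
```

```text
{'moment': [0.055, 0.009, 0.023], 'wrist_force': [0.501, -0.201, -1.671], 'eef_pos': [459.89, -148.738, 279.537], 'eef_rot': [-3.139, -0.007, -0.725], 'finger_gap': 37.116652844116885, 'finger_force': 19.99497413635254, 'clock': 21.05}
[448.08489268  51.98172759]
from [ 459.9 -148.7  279.5] -0.725 to [np.float64(448.1), np.float64(52.0), 270] 0.094 q6 end 1.59 rows 6
[0, 0, -0.174, -0.592, -0.593, 0.04]
[0, 0, -0.174, -0.505, -0.668, 0.04]
[0, 0, -0.174, -0.41, -0.731, 0.04]
[0, 0, -0.174, -0.306, -0.78, 0.04]
[0, 0, -0.174, -0.197, -0.814, 0.04]
[0, 0, -0.174, -0.085, -0.834, 0.04]
```

Call:
step_arm(
  increments=[
    [[0,0,-0.174,-0.592,-0.593,0.04,0.5],[0,0,-0.174,-0.505,-0.668,0.04,0.5],[0,0,-0.174,-0.41,-0.731,0.04,0.5],[0,0,-0.174,-0.306,-0.78,0.04,0.5],[0,0,-0.174,-0.197,-0.814,0.04,0.5]],
  ],
)

```text
clock: 21.55
eef_pos: [448.9, 20.1, 266.8]
eef_rot: [3.142, -0.0, -0.037]
wrist_force: [0.3, 0.1, 0.0]
finger_gap: 36.9
finger_force: 20.0
```

Call:
step_arm(
  increments=[
    [[0,0,-0.174,-0.085,-0.834,0.04,0.5],[0,0,0,0,0,0,0.5],[0,0,0,0,0,0,0.5]],
  ],
)

```text
clock: 21.85
eef_pos: [447.2, 52.6, 265.2]
eef_rot: [3.141, 0.0, 0.094]
wrist_force: [0.1, -1.6, -0.1]
finger_gap: 37.1
finger_force: 20.0
```

```bash
python3 st.py; python3 rel.py w17 72
```

```text
{'moment': [0.018, 0.049, 0.02], 'wrist_force': [0.052, -1.565, -0.134], 'eef_pos': [447.23, 52.565, 265.17], 'eef_rot': [3.141, 0.0, 0.094], 'finger_gap': 37.05348080601671, 'finger_force': 19.99479353427887, 'clock': 21.85}
bay -58 n 3523 x [-116.4  -48.1]
  x -110 edges [-75.9 -40.2]
  x -100 edges [-75.8 -40. ]
  x -90 edges [-75.6 -39.8]
  x -80 edges [-75.4 -39.7]
  x -70 edges [-75.2 -39.7]
  x -60 edges [-75.3 -39.8]
  x -50 edges [-75.1 -39.7]
bay 0 n 664 x [-31.4  12.4]
  x -30 edges [-25.7  -2. ]
  x -20 edges [-25.4  -2. ]
  x 0 edges [-2.7 -1.9]
  x 10 edges [-2.7 -1.9]
```

View pics/w17.png

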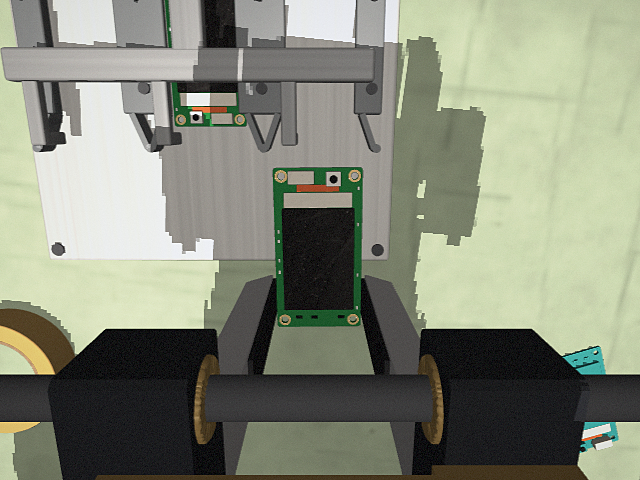

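The view shows board A home in the middle bay with its end at (210,115), and board B straight at (319,247) facing the right bay. It needs about 1 mm to the right.

Call:
step_arm(
  increments=[
    [[0,0,0,0,0.02,0.5,0.5],[0,0,0,0,0,0.5,0.5],[0,0,0,0,0,0.34,0.5],[0,0,0,0,0,0,0.5]],
  ],
)

```text
clock: 22.3
eef_pos: [447.2, 50.4, 210.3]
eef_rot: [-3.142, 0.002, 0.092]
wrist_force: [-0.4, 0.9, -0.2]
finger_gap: 37.8
finger_force: 20.0
```

Call:
step_arm(
  increments=[
    [[0,0,0,0.2,0,0,0.5],[0,0,0,0.2,0,0,0.5],[0,0,0,0,0,0,0.5]],
  ],
)

```text
clock: 22.6
eef_pos: [464.5, 52.9, 212.2]
eef_rot: [3.141, -0.002, 0.094]
wrist_force: [0.3, 0.6, -0.4]
finger_gap: 37.3
finger_force: 20.0
```

```bash
python3 st.py; python3 rel.py w18; python3 - <<'E'
from h import *
c=dict(np.load("w18.npz")); P=depthpts(c)
o=np.array([544.2,119.2]);t=.096;ex=np.array([np.cos(t),np.sin(t)]);ey=np.array([-ex[1],ex[0]])
q=P[...,:2]-o; X=q@ex;Y=q@ey;z=P[...,2]
for x0 in (-20,10,25):
    k=(abs(X-x0)<4)&(z>17)&(z<24); y=np.sort(Y[k]); g=np.diff(y); i=np.nonzero(g>15)[0]; print(x0,[(y[j].round(1),y[j+1].round(1)) for j in i])
E
```

```text
{'moment': [0.019, 0.017, 0.054], 'wrist_force': [0.288, 0.641, -0.389], 'eef_pos': [464.532, 52.879, 212.216], 'eef_rot': [3.141, -0.002, 0.094], 'finger_gap': 37.33652338936374, 'finger_force': 19.99830722808838, 'clock': 22.6}
bay -58 n 3342 x [-102.6  -31.3]
  x -100 edges [-77.4 -40.6]
  x -90 edges [-77.8 -40.4]
  x -80 edges [-78.  -40.5]
  x -70 edges [-77.7 -40.4]
  x -60 edges [-77.6 -40.3]
  x -50 edges [-77.8 -40.4]
  x -40 edges [-77.6 -47.1]
  x -30 edges [-77.8 -46. ]
bay 0 n 1028 x [-30.8  31.8]
  x -30 edges [-19.7  16.4]
  x -20 edges [-15.7  16.5]
  x -10 edges [-3.5 16.5]
  x 30 edges [-16.   -0.2]
-20 [(np.float64(-75.6), np.float64(-38.2)), (np.float64(-17.5), np.float64(15.9))]
10 [(np.float64(-75.7), np.float64(-41.8)), (np.float64(-17.5), np.float64(15.8))]
25 [(np.float64(-75.7), np.float64(-41.9)), (np.float64(-17.8), np.float64(15.8))]
```

Call:
step_arm(
  increments=[
    [[0,0,0,0.15,0,0,0.5],[0,0,0,0.15,0,0,0.5],[0,0,0,0.15,0,0,0.5],[0,0,0,0,0,0,0.5]],
  ],
)

```text
clock: 23.05
eef_pos: [481.9, 54.8, 211.5]
eef_rot: [3.142, -0.001, 0.095]
wrist_force: [0.1, -0.3, -3.3]
finger_gap: 37.5
finger_force: 20.0
```

```bash
python3 st.py; python3 rel.py w19|head -9
```

```text
{'moment': [0.046, -0.149, 0.032], 'wrist_force': [0.124, -0.293, -3.265], 'eef_pos': [481.92, 54.809, 211.499], 'eef_rot': [3.142, -0.001, 0.095], 'finger_gap': 37.46838774426396, 'finger_force': 19.99767154455185, 'clock': 23.05}
bay -58 n 2848 x [-85.4 -14.8]
  x -90 edges [-76.4 -41.1]
  x -80 edges [-77.2 -40.4]
  x -70 edges [-77.4 -40.3]
  x -60 edges [-77.6 -40.4]
  x -50 edges [-77.4 -40.3]
  x -40 edges [-77.5 -74.6]
  x -30 edges [-77.4 -73.9]
  x -20 edges [-75.7 -46. ]
```

Call:
step_arm(
  increments=[
    [[0,0,0,0.15,0,0,0.5],[0,0,0,0.15,0,0,0.5],[0,0,0,0,0,0,0.5]],
  ],
)

```text
clock: 23.4
eef_pos: [493.9, 55.9, 211.5]
eef_rot: [3.142, -0.001, 0.094]
wrist_force: [1.9, 0.3, -3.3]
finger_gap: 37.7
finger_force: 20.0
```

Call:
step_arm(
  increments=[
    [[0,0,0,0,0,0,0],[0,0,0,0,0,0,0],[0,0,0,0,0,-0.5,0],[0,0,0,-0.4,0.1,-0.5,1],[0,0,0,-0.4,0,0,1]],
  ],
)

```text
clock: 23.9
eef_pos: [461.8, 48.6, 253.7]
eef_rot: [3.141, -0.004, 0.094]
wrist_force: [0.1, -0.8, -0.9]
finger_gap: 34.4
finger_force: 0.0
```

Call:
step_arm(
  increments=[
    [[0,0,0,0,0,0,1],[0,0,0,0,0,0,1],[0,0,0,0,0,0,1],[0,0,0,0,0,0.5,1],[0,0,0,0,0,0.55,1]],
  ],
)

```text
clock: 24.4
eef_pos: [462.4, 49.0, 209.1]
eef_rot: [3.142, -0.002, 0.095]
wrist_force: [1.1, -1.1, 0.5]
finger_gap: 0.3
finger_force: 0.0
```

```bash
python3 st.py; python3 rel.py w20|head -9
```

```text
{'moment': [0.006, -0.012, 0.02], 'wrist_force': [1.1, -1.08, 0.456], 'eef_pos': [462.352, 48.961, 209.129], 'eef_rot': [3.142, -0.002, 0.095], 'finger_gap': 0.3405100805882187, 'finger_force': 0.0, 'clock': 24.4}
bay -58 n 2360 x [-72.2 -11.5]
  x -70 edges [-76.8 -41.2]
  x -60 edges [-77.1 -40.9]
  x -50 edges [-77.  -40.9]
  x -40 edges [-77.2 -41.4]
  x -30 edges [-77.  -74.5]
  x -20 edges [-75.6 -72.9]
  x -10 edges [-75.5 -45.6]
bay 0 n 744 x [-30.5 -11.4]
```

Call:
step_arm(
  increments=[
    [[0,0,0,0.25,0,0,1],[0,0,0,0.25,0,0,1],[0,0,0,0.25,0,0,1],[0,0,0,0.25,0,0,1],[0,0,0,0,0,0,1]],
  ],
)

```text
clock: 24.95
eef_pos: [502.6, 52.7, 209.5]
eef_rot: [3.142, -0.001, 0.094]
wrist_force: [-0.0, -0.7, -0.2]
finger_gap: 0.5
finger_force: 0.0
```

Call:
step_arm(
  increments=[
    [[0,0,0,0.06,0,0,1],[0,0,0,0.06,0,0,1],[0,0,0,0.06,0,0,1],[0,0,0,0.03,0,0,1],[0,0,0,0,0,0,1]],
  ],
)

```text
clock: 25.45
eef_pos: [510.0, 53.4, 209.5]
eef_rot: [-3.142, -0.0, 0.094]
wrist_force: [0.0, 0.4, 0.1]
finger_gap: 0.4
finger_force: 0.0
```

Call:
step_arm(
  increments=[
    [[0,0,0,0.03,0,0,1],[0,0,0,0,0,0,1]],
  ],
)

```text
clock: 25.65
eef_pos: [511.1, 53.5, 209.5]
eef_rot: [-3.142, 0.0, 0.094]
wrist_force: [-0.9, -0.3, 0.3]
finger_gap: 0.1
finger_force: 0.4
```

```bash
python3 st.py; python3 rel.py w21|head -9
```

```text
{'moment': [0.069, 0.242, -0.001], 'wrist_force': [-0.939, -0.271, 0.264], 'eef_pos': [511.07, 53.546, 209.464], 'eef_rot': [-3.142, 0.0, 0.094], 'finger_gap': 0.10514591486824752, 'finger_force': 0.39006507955491543, 'clock': 25.65}
bay -58 n 2836 x [-29.9  40.4]
  x -30 edges [-76.6 -46.4]
  x -20 edges [-75.3 -45.7]
  x 0 edges [-75.7 -41.3]
  x 10 edges [-75.9 -41.2]
  x 20 edges [-75.8 -41.3]
  x 30 edges [-75.7 -41.4]
bay 0 n 1349 x [-29.8  40.5]
  x -30 edges [-18.5  16.4]
```

Nearly home. One more small push to confirm, then back off and lift, plan the handle, and check from the top that no third board is loose.

Call:
step_arm(
  increments=[
    [[0,0,0,0.03,0,0,1],[0,0,0,0.02,0,0,1],[0,0,0,0,0,0,1]],
  ],
)

```text
clock: 26.0
eef_pos: [512.3, 53.7, 209.3]
eef_rot: [-3.142, 0.004, 0.095]
wrist_force: [-12.6, -1.8, 9.6]
finger_gap: 0.3
finger_force: 6.5
```

Call:
step_arm(
  increments=[
    [[0,0,0,-0.3,0,0,1],[0,0,0,-0.5,0,0,1],[0,0,0,0,0,-1,-0.3],[0,0,0,0,0,-1,-0.3],[0,0,0,0,0,-1,-0.3]],
  ],
)

```text
clock: 26.5
eef_pos: [481.0, 50.7, 331.1]
eef_rot: [3.142, -0.0, 0.094]
wrist_force: [0.8, -0.4, -0.5]
finger_gap: 21.1
finger_force: 0.0
```

```bash
python3 st.py; python3 - <<'E'
from h import *
from cell import optics
for n in("top","scene"):
    t=optics.camera(n); np.savez(n+"3.npz",**t)
    hsv=cv2.cvtColor(t["frame"],cv2.COLOR_RGB2HSV).astype(int); g=(hsv[...,0]>50)&(hsv[...,0]<80)&(hsv[...,1]>110)
    print(n,[(np.round(r[0]),np.round(r[1])) for r in rects(g,8)])
    if n=="top": cv2.imwrite("pics/top3.png",cv2.resize(t["frame"][130:370,200:500,::-1],None,fx=2.5,fy=2.5))
    
plan([619,126,360],3.106)
E
```

```text
{'moment': [0.03, 0.034, -0.002], 'wrist_force': [0.798, -0.435, -0.471], 'eef_pos': [481.0, 50.698, 331.084], 'eef_rot': [3.142, -0.0, 0.094], 'finger_gap': 21.054060981323342, 'finger_force': 0.0, 'clock': 26.5}
top [(array([485., 380.]), array([309.,   4.])), (array([117., 378.]), array([235.,   3.]))]
scene [(array([472., 297.]), array([  6., 395.])), (array([549., 101.]), array([ 3., 15.]))]
from [481.8  50.7 334.5] 0.095 to [619, 126, 360] 3.106 q6 end -1.33 rows 21
[0, 0, -0.183, 0.171, -0.074, -0.03]
[0, 0, -0.183, 0.18, -0.049, -0.03]
[0, 0, -0.183, 0.185, -0.022, -0.03]
[0, 0, -0.183, 0.186, 0.004, -0.03]
[0, 0, -0.183, 0.184, 0.031, -0.03]
[0, 0, -0.183, 0.177, 0.057, -0.03]
[0, 0, -0.183, 0.167, 0.082, -0.03]
[0, 0, -0.183, 0.154, 0.105, -0.03]
[0, 0, -0.183, 0.138, 0.126, -0.03]
[0, 0, -0.183, 0.118, 0.144, -0.03]
[0, 0, -0.183, 0.096, 0.159, -0.03]
[0, 0, -0.183, 0.073, 0.171, -0.03]
[0, 0, -0.183, 0.047, 0.18, -0.03]
[0, 0, -0.183, 0.021, 0.185, -0.03]
[0, 0, -0.183, -0.006, 0.186, -0.03]
[0, 0, -0.183, -0.032, 0.183, -0.03]
[0, 0, -0.183, -0.058, 0.177, -0.03]
[0, 0, -0.183, -0.083, 0.167, -0.03]
[0, 0, -0.183, -0.106, 0.153, -0.03]
[0, 0, -0.183, -0.126, 0.137, -0.03]
[0, 0, -0.183, -0.145, 0.117, -0.03]
```

View pics/top3.png

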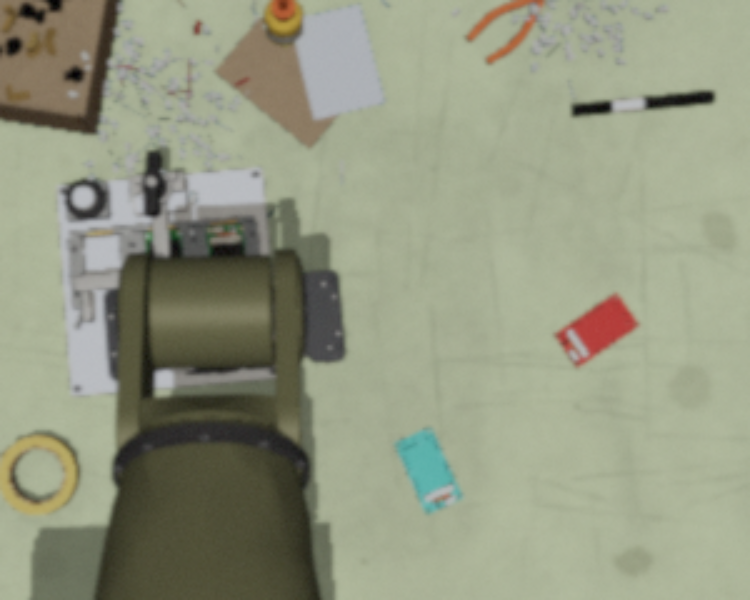

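The top view shows no loose green board left, with A and B in the bays. The bystanders and look-alikes (red (597,330), turquoise (430,470)) are undisturbed. Back to the handle.

Call:
step_arm(
  increments=[
    [[0,0,-0.183,0.171,-0.074,-0.03,-0.3],[0,0,-0.183,0.18,-0.049,-0.03,-0.3],[0,0,-0.183,0.185,-0.022,-0.03,-0.3],[0,0,-0.183,0.186,0.004,-0.03,-0.3],[0,0,-0.183,0.184,0.031,-0.03,-0.3]],
  ],
)

```text
clock: 27.1
eef_pos: [514.1, 68.8, 334.7]
eef_rot: [-3.141, 0.0, 0.819]
wrist_force: [0.8, 0.2, -0.1]
finger_gap: 61.0
finger_force: 0.0
```

Call:
step_arm(
  increments=[
    [[0,0,-0.183,0.177,0.057,-0.03,-0.3],[0,0,-0.183,0.167,0.082,-0.03,-0.3],[0,0,-0.183,0.154,0.105,-0.03,-0.3],[0,0,-0.183,0.138,0.126,-0.03,-0.3],[0,0,-0.183,0.118,0.144,-0.03,-0.3]],
  ],
)

```text
clock: 27.6
eef_pos: [546.8, 86.8, 340.6]
eef_rot: [-3.141, 0.0, 1.538]
wrist_force: [0.7, 0.1, -0.2]
finger_gap: 61.1
finger_force: 0.0
```

Call:
step_arm(
  increments=[
    [[0,0,-0.183,0.096,0.159,-0.03,-0.3],[0,0,-0.183,0.073,0.171,-0.03,-0.3],[0,0,-0.183,0.047,0.18,-0.03,-0.3],[0,0,-0.183,0.021,0.185,-0.03,-0.3],[0,0,-0.183,-0.006,0.186,-0.03,-0.3]],
  ],
)

```text
clock: 28.1
eef_pos: [579.4, 104.8, 346.6]
eef_rot: [-3.141, -0.0, 2.256]
wrist_force: [-0.1, -0.2, -0.9]
finger_gap: 60.8
finger_force: 0.0
```

Call:
step_arm(
  increments=[
    [[0,0,-0.183,-0.032,0.183,-0.03,-0.3],[0,0,-0.183,-0.058,0.177,-0.03,-0.3],[0,0,-0.183,-0.083,0.167,-0.03,-0.3],[0,0,-0.183,-0.106,0.153,-0.03,-0.3],[0,0,-0.183,-0.126,0.137,-0.03,-0.3]],
  ],
)

```text
clock: 28.6
eef_pos: [612.0, 122.8, 352.5]
eef_rot: [-3.141, -0.001, 2.975]
wrist_force: [0.6, 0.2, -0.0]
finger_gap: 61.2
finger_force: 0.0
```

Call:
step_arm(
  increments=[
    [[0,0,-0.183,-0.145,0.117,-0.03,-0.3],[0,0,0,0,0,0,-0.3],[0,0,0,0,0,0,-0.3]],
  ],
)

```text
clock: 28.9
eef_pos: [618.1, 126.2, 353.9]
eef_rot: [-3.141, -0.001, 3.109]
wrist_force: [-0.4, 0.7, 0.0]
finger_gap: 61.4
finger_force: 0.0
```

```bash
python3 st.py; python3 rel.py w22 14|grep bay;  python3 - <<'E'
from h import *
c=dict(np.load("w22.npz")); P=depthpts(c)
o=np.array([544.2,119.2]);t=.096;ex=np.array([np.cos(t),np.sin(t)]);ey=np.array([-ex[1],ex[0]])
q=(P[...,:2]-o); X=q@ex; Y=q@ey
k=(abs(X+4)<4)&(abs(Y)<80); print("gate",k.sum(),np.median(P[...,2][k]))
k=(P[...,2]>86)&(P[...,2]<95)&(abs(X-75)<40)&(abs(Y)<40); b=P[k]; print(b.mean(0),cv2.minAreaRect(b[:,:2].astype(np.float32)))
plan([618.9,126.0,269],3.106)
E
```

```text
{'moment': [0.081, -0.089, -0.01], 'wrist_force': [-0.402, 0.734, 0.02], 'eef_pos': [618.061, 126.248, 353.877], 'eef_rot': [-3.141, -0.001, 3.109], 'finger_gap': 61.39376180392989, 'finger_force': 0.0, 'clock': 28.9}
bay -58 n 722 x [-30.7  40.1]
bay 0 n 516 x [-30.6  40.1]
gate 3111 44.26579782921897
[616.04956284 125.48429129  91.52669288] ((617.2611083984375, 125.29789733886719), (12.602293968200684, 57.32231903076172), 88.50253295898438)
from [618.  126.2 354.1] 3.109 to [618.9, 126.0, 269] 3.106 q6 end -1.33 rows 3
[0, 0, 0.001, -0.008, -0.001, 0.709]
[0, 0, 0.001, -0.008, -0.001, 0.709]
[0, 0, 0.001, -0.008, -0.001, 0.709]
```

Both boards are home and the gate is still up. I descend, grip and start turning clockwise.

Call:
step_arm(
  increments=[
    [[0,0,0,-0.01,0,0.71,-0.3],[0,0,0,-0.01,0,0.71,-0.3],[0,0,0,0,0,0.4,-0.3],[0,0,0,0,0,0.3,-0.3],[0,0,0,0,0,0,-0.3]],
  ],
)

```text
clock: 29.45
eef_pos: [618.8, 126.2, 268.7]
eef_rot: [-3.141, -0.002, 3.112]
wrist_force: [-1.1, -0.2, 0.3]
finger_gap: 60.9
finger_force: 0.0
```

Call:
step_arm(
  increments=[
    [[0,0,0,0,0,0,1],[0,0,0,0,0,0,1],[0,0,0,0,0,0,1],[0,0,0,0,0,0,1],[0,0,0,0,0,0,1]],
  ],
  newtons=40,
)

```text
clock: 29.95
eef_pos: [619.0, 126.3, 270.2]
eef_rot: [3.142, 0.0, 3.113]
wrist_force: [0.4, 0.1, 0.5]
finger_gap: 24.4
finger_force: 0.0
```

Call:
step_arm(
  increments=[
    [[0,0,0,0,0,0,1],[0,0,0,0,0,0,1],[0,0,0,0,0,0,1],[0,0,0,0,0,0,1]],
  ],
)

```text
clock: 30.35
eef_pos: [619.0, 126.3, 270.0]
eef_rot: [3.141, 0.0, 3.113]
wrist_force: [-0.4, 0.1, 1.6]
finger_gap: 12.9
finger_force: 40.0
```

```bash
python3 st.py
```

```text
{'moment': [0.188, -0.082, 0.023], 'wrist_force': [-0.378, 0.133, 1.56], 'eef_pos': [618.98, 126.337, 269.954], 'eef_rot': [3.141, 0.0, 3.113], 'finger_gap': 12.908102076670891, 'finger_force': 40.00030517578125, 'clock': 30.35}
```

Call:
step_arm(
  increments=[
    [[0,0,0.18,0,0,0,1],[0,0,0.18,0,0,0,1],[0,0,0.18,0,0,0,1],[0,0,0.18,0,0,0,1],[0,0,0.18,0,0,0,1]],
  ],
)

```text
clock: 30.85
eef_pos: [619.0, 126.4, 269.9]
eef_rot: [3.141, -0.0, 2.4]
wrist_force: [0.5, 2.0, 0.7]
finger_gap: 12.5
finger_force: 40.0
```

Call:
step_arm(
  increments=[
    [[0,0,0.18,0,0,0,1],[0,0,0.18,0,0,0,1],[0,0,0.18,0,0,0,1],[0,0,0.18,0,0,0,1],[0,0,0.18,0,0,0,1]],
  ],
)

```text
clock: 31.35
eef_pos: [619.1, 126.5, 270.0]
eef_rot: [3.141, -0.0, 1.693]
wrist_force: [1.8, 1.0, -0.6]
finger_gap: 12.3
finger_force: 40.0
```

Call:
step_arm(
  increments=[
    [[0,0,0.18,0,0,0,1],[0,0,0.18,0,0,0,1],[0,0,0.18,0,0,0,1],[0,0,0.18,0,0,0,1],[0,0,0,0,0,0,1]],
  ],
)

```text
clock: 31.85
eef_pos: [619.1, 126.4, 270.0]
eef_rot: [3.141, -0.001, 1.131]
wrist_force: [3.7, 2.6, -1.0]
finger_gap: 12.8
finger_force: 40.0
```

```bash
python3 st.py; cat > gate.py <<'E'
from h import *
from cell import optics
c=optics.camera("wrist");P=depthpts(c)
o=np.array([544.2,119.2]);t=.096;ex=np.array([np.cos(t),np.sin(t)]);ey=np.array([-ex[1],ex[0]])
q=(P[...,:2]-o); X=q@ex; Y=q@ey
k=(abs(X+4)<4)&(abs(Y)<80); print("gate",k.sum(),np.median(P[...,2][k]))
E
python3 gate.py
```

```text
{'moment': [0.451, -0.705, -0.023], 'wrist_force': [3.734, 2.618, -1.038], 'eef_pos': [619.105, 126.444, 269.963], 'eef_rot': [3.141, -0.001, 1.131], 'finger_gap': 12.755926011609958, 'finger_force': 40.00123858451843, 'clock': 31.85}
gate 2888 33.1987056002625
```

Call:
step_arm(
  increments=[
    [[0,0,0.13,0,0,0,1],[0,0,0.13,0,0,0,1],[0,0,0.13,0,0,0,1],[0,0,0,0,0,0,1]],
  ],
)

```text
clock: 32.3
eef_pos: [619.1, 126.4, 270.0]
eef_rot: [3.141, -0.001, 0.829]
wrist_force: [4.3, 2.1, -1.2]
finger_gap: 12.5
finger_force: 40.0
```

```bash
python3 st.py; python3 gate.py
```

```text
{'moment': [0.542, -0.889, -0.001], 'wrist_force': [4.305, 2.067, -1.17], 'eef_pos': [619.143, 126.405, 270.003], 'eef_rot': [3.141, -0.001, 0.829], 'finger_gap': 12.533197059696143, 'finger_force': 40.00078797340393, 'clock': 32.3}
gate 2309 31.640474046012685
```

Call:
step_arm(
  increments=[
    [[0,0,0.12,0,0,0,1],[0,0,0,0,0,0,1]],
  ],
)

```text
clock: 32.55
eef_pos: [619.1, 126.4, 270.0]
eef_rot: [3.141, -0.001, 0.735]
wrist_force: [4.0, 2.4, -1.4]
finger_gap: 12.9
finger_force: 40.0
```

```bash
python3 st.py; python3 gate.py
```

```text
{'moment': [0.54, -0.917, -0.007], 'wrist_force': [4.022, 2.354, -1.412], 'eef_pos': [619.147, 126.376, 269.985], 'eef_rot': [3.141, -0.001, 0.735], 'finger_gap': 12.902771585211006, 'finger_force': 40.00065565109253, 'clock': 32.55}
gate 1980 31.10883923237057
```

Call:
step_arm(
  increments=[
    [[0,0,0.12,0,0,0,1],[0,0,0,0,0,0,1]],
  ],
)

```text
clock: 32.8
eef_pos: [619.1, 126.4, 270.0]
eef_rot: [3.141, -0.001, 0.64]
wrist_force: [4.4, 2.3, -1.5]
finger_gap: 12.3
finger_force: 40.0
```

```bash
python3 st.py; python3 gate.py
```

```text
{'moment': [0.514, -0.882, -0.062], 'wrist_force': [4.405, 2.296, -1.48], 'eef_pos': [619.142, 126.357, 269.98], 'eef_rot': [3.141, -0.001, 0.64], 'finger_gap': 12.297395224975242, 'finger_force': 40.00055909156799, 'clock': 32.8}
gate 1477 30.404925231385846
```

Call:
step_arm(
  increments=[
    [[0,0,0.12,0,0,0,1],[0,0,0,0,0,0,1]],
  ],
)

```text
clock: 33.05
eef_pos: [619.2, 126.4, 270.0]
eef_rot: [3.141, -0.001, 0.547]
wrist_force: [3.9, 2.2, -1.5]
finger_gap: 12.9
finger_force: 40.0
```

```bash
python3 st.py; python3 gate.py
```

```text
{'moment': [0.428, -0.934, 0.242], 'wrist_force': [3.858, 2.226, -1.458], 'eef_pos': [619.166, 126.381, 270.023], 'eef_rot': [3.141, -0.001, 0.547], 'finger_gap': 12.89167354899206, 'finger_force': 40.029725432395935, 'clock': 33.05}
gate 888 30.192295655392456
```

The moment jumped to 0.24 N m with the gate fully down, so the handle is giving way. I turn 0.24 rad more, hold, then let go.

Call:
step_arm(
  increments=[
    [[0,0,0.1,0,0,0,1],[0,0,0.1,0,0,0,1],[0,0,0.1,0,0,0,1],[0,0,0,0,0,0,1],[0,0,0,0,0,0,1]],
  ],
)

```text
clock: 33.6
eef_pos: [619.2, 126.4, 270.0]
eef_rot: [3.141, -0.001, 0.314]
wrist_force: [4.3, 1.9, -2.3]
finger_gap: 12.6
finger_force: 40.0
```

```bash
python3 st.py
```

```text
{'moment': [0.425, -0.969, 0.229], 'wrist_force': [4.251, 1.916, -2.348], 'eef_pos': [619.163, 126.359, 270.004], 'eef_rot': [3.141, -0.001, 0.314], 'finger_gap': 12.607132676001141, 'finger_force': 40.03588378429413, 'clock': 33.6}
```

Call:
step_arm(
  increments=[
    [[0,0,0,0,0,0,-0.3],[0,0,0,0,0,0,-0.3],[0,0,0,0,0,0,-0.3],[0,0,0,0,0,0,-0.3],[0,0,0,0,0,0,-0.3]],
  ],
)

```text
clock: 34.1
eef_pos: [618.9, 126.2, 269.8]
eef_rot: [-3.142, 0.0, 0.309]
wrist_force: [-0.2, -0.3, -0.5]
finger_gap: 49.1
finger_force: 0.0
```

Call:
step_arm(
  increments=[
    [[0,0,0,0,0,-0.5,-0.3],[0,0,0,0,0,-1,-0.3],[0,0,0,0,0,0,1],[0,0,0,0,0,0,1]],
  ],
)

```text
clock: 34.5
eef_pos: [618.9, 126.3, 330.5]
eef_rot: [3.141, -0.001, 0.309]
wrist_force: [0.3, -1.1, -0.5]
finger_gap: 48.5
finger_force: 0.0
```

```bash
python3 st.py; python3 - <<'E'
from h import *
from cell import optics
c=optics.camera("wrist");P=depthpts(c); np.savez("w30.npz",**c)
o=np.array([544.2,119.2]);t=.096;ex=np.array([np.cos(t),np.sin(t)]);ey=np.array([-ex[1],ex[0]])
q=(P[...,:2]-o); X=q@ex; Y=q@ey; z=P[...,2]
k=(abs(X+4)<4)&(abs(Y)<80)&(z<60); print("gate",k.sum(),np.median(z[k]))
k=(z>86)&(z<95)&(abs(X-75)<40)&(abs(Y)<40); print("bar",k.sum(),cv2.minAreaRect(P[k][:,:2].astype(np.float32)))
k=(abs(X-75)<25)&(abs(Y-68)<25)&(z>38)&(z<60); print("btn",k.sum(),np.median(z[k]),P[k][:,:2].min(0),P[k][:,:2].max(0))
plan([612.6,194.1,300],.095)
E
```

```text
{'moment': [0.019, 0.064, 0.011], 'wrist_force': [0.349, -1.099, -0.52], 'eef_pos': [618.917, 126.283, 330.523], 'eef_rot': [3.141, -0.001, 0.309], 'finger_gap': 48.455804144584384, 'finger_force': 0.0, 'clock': 34.5}
gate 1997 30.73190742882508
bar 2477 ((618.1988525390625, 125.56983947753906), (57.536380767822266, 13.281107902526855), 36.505130767822266)
btn 921 44.640537828838035 [601.64600726 182.05022497] [622.61043916 203.6466012 ]
from [618.8 126.3 329.3] 0.309 to [612.6, 194.1, 300] 0.095 q6 end 1.78 rows 2
[0, 0, 0.136, 0.184, -0.832, 0.367]
[0, 0, 0.136, 0.094, -0.846, 0.367]
```

Call:
step_arm(
  increments=[
    [[0,0,0.136,0.184,-0.832,0.3,1],[0,0,0.136,0.094,-0.846,0.4,1],[0,0,0,0,0,0,1],[0,0,0,0,0,0,1],[0,0,0,0,0,0,1]],
  ],
)

```text
clock: 35.05
eef_pos: [612.9, 193.4, 301.7]
eef_rot: [3.141, 0.0, 0.096]
wrist_force: [-0.0, -0.4, 0.2]
finger_gap: 4.4
finger_force: 0.0
```

Call:
step_arm(
  increments=[
    [[0,0,0,0,0,0.5,1],[0,0,0,0,0,0.5,1],[0,0,0,0,0,0,1],[0,0,0,0,0,0,1]],
  ],
)

```text
clock: 35.45
eef_pos: [613.1, 193.4, 262.6]
eef_rot: [-3.142, -0.0, 0.095]
wrist_force: [-0.2, 0.3, 1.0]
finger_gap: 0.6
finger_force: 0.0
```

```bash
python3 st.py
```

```text
{'moment': [0.059, -0.006, 0.038], 'wrist_force': [-0.184, 0.297, 1.008], 'eef_pos': [613.057, 193.432, 262.594], 'eef_rot': [-3.142, -0.0, 0.095], 'finger_gap': 0.6246134941152132, 'finger_force': 0.0, 'clock': 35.45}
```

Call:
step_arm(
  increments=[
    [[0,0,0,0,0,0.4,1],[0,0,0,0,0,0.1,1],[0,0,0,0,0,0.05,1],[0,0,0,0,0,0,1]],
  ],
)

```text
clock: 35.85
eef_pos: [612.8, 194.0, 239.9]
eef_rot: [3.141, 0.0, 0.095]
wrist_force: [-1.3, -2.2, 3.3]
finger_gap: 0.4
finger_force: 1.3
```

Call:
step_arm(
  increments=[
    [[0,0,0,0,0,0.04,1],[0,0,0,0,0,0.04,1],[0,0,0,0,0,0,1]],
  ],
)

```text
clock: 36.15
eef_pos: [612.8, 194.1, 237.5]
eef_rot: [3.142, -0.001, 0.095]
wrist_force: [-3.9, -2.3, 7.3]
finger_gap: 0.5
finger_force: 3.7
```

Call:
step_arm(
  increments=[
    [[0,0,0,0,0,0.02,1],[0,0,0,0,0,0,1],[0,0,0,0,0,-0.5,1],[0,0,0,0,0,-1,1],[0,0,0,0,0,-1,1]],
  ],
)

```text
clock: 36.65
eef_pos: [612.6, 194.2, 336.6]
eef_rot: [-3.141, 0.001, 0.095]
wrist_force: [0.5, -0.0, 0.6]
finger_gap: 0.6
finger_force: 0.0
```

Call:
step_arm(
  increments=[
    [[0,0,0,0,0,-1,1],[0,0,0,-0.8,0,-0.5,1],[0,0,0,-0.8,0,0,1],[0,0,0,0,0,0,1],[0,0,0,0,0,0,1]],
  ],
)

```text
clock: 37.15
eef_pos: [548.9, 188.2, 396.3]
eef_rot: [-3.141, -0.001, 0.096]
wrist_force: [0.1, -0.8, -0.3]
finger_gap: 0.4
finger_force: 0.0
```

```bash
python3 st.py; python3 rel.py w31|grep bay; python3 - <<'E'
from h import *
c=dict(np.load("w31.npz"));P=depthpts(c)
o=np.array([544.2,119.2]);t=.096;ex=np.array([np.cos(t),np.sin(t)]);ey=np.array([-ex[1],ex[0]])
q=(P[...,:2]-o); X=q@ex; Y=q@ey; z=P[...,2]
k=(abs(X+4)<4)&(abs(Y)<80)&(z<60); print("gate",k.sum(),np.median(z[k]))
k=(z>86)&(z<95)&(abs(X-75)<40)&(abs(Y)<40)
if k.any(): print("bar",k.sum(),cv2.minAreaRect(P[k][:,:2].astype(np.float32)))
k=(abs(X-75)<8)&(abs(Y-68)<8)&(z<70); print("btn",k.sum(),np.median(z[k]))
E
```

```text
{'moment': [0.042, -0.01, 0.016], 'wrist_force': [0.118, -0.832, -0.281], 'eef_pos': [548.895, 188.179, 396.305], 'eef_rot': [-3.141, -0.001, 0.096], 'finger_gap': 0.4305374406990759, 'finger_force': 0.0, 'clock': 37.15}
bay -58 n 407 x [-29.4  39.1]
bay 0 n 270 x [-29.3  40. ]
gate 1951 30.8610416896679
bar 1842 ((617.9310913085938, 125.37049865722656), (57.919189453125, 13.320365905761719), 36.24309158325195)
btn 465 44.83095475413586
```

View pics/w31.png

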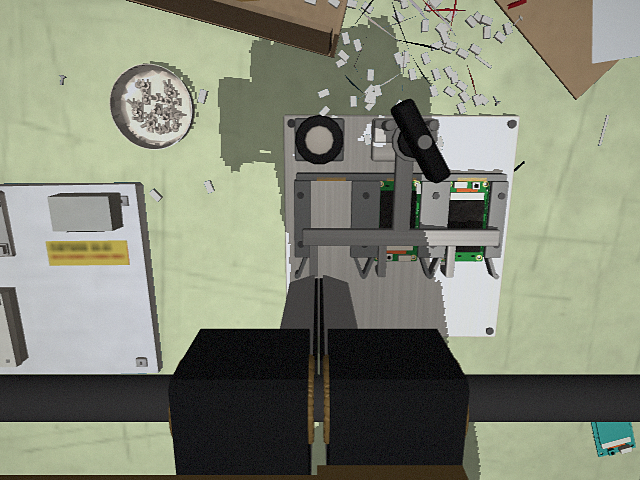

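The picture shows both boards home, at (400,220) and (467,220). The gate is down (top at 30.9 mm), the handle has sprung back (422,140), the button is up again (319,140), and the gripper is clear.

```bash
python3 -c "
from cell import workorder; print(workorder.sign_off())"
```

```text
the job is handed in; nothing more can be done
None
```

The job is handed in, with no verdict returned: both boards on the bench are home with the gate down over them, the handle gave way by about 0.3 rad (measured) and sprang back, and the start button was pressed and has come back up.

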